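Set out blood-grouping tiles and prime the saline dispenser

ROBOT

A 6-joint arm with a two-finger parallel gripper is mounted at the origin on the work surface. World frame = base frame: x ahead of the robot, y to its left, z up, the work surface at z = 0. Lengths are in mm, angles in rad, forces in N, time in s.
With the tool pointing down it reaches from about 350 to 875 mm from the base axis. Payload 4.2 kg.
Tool frame: the origin (TCP) lies at the very end of the fingers, on their centre line; the grasp point (between the pads) lies 19 mm behind it; z points along the fingers, y is the line along which they close (so a half turn about z gives the same grasp; the last joint's range is limited). The gripper opens to 85 mm and grips with 20 to 120 N. Pads are 22 mm wide; open, the fingers measure 114 mm over their backs; the gripper's body (76 mm by 85 mm) begins 54 mm behind the grasp point. The pads swing forward as they close: fully open they stand 13 mm farther back than shut.
Start: joints at [-0.965, 0.385, 0.008, 0, -1.194, -0.259], TCP at [212.446, -587.763, 202.012] pointing down, gripper open.
Joint ranges: [-3.14, 3.14], [-1.21, 2.06], [-1.07, 1.41], [-3.16, 2.05], [-2.99, -0.16], [-3.1, 3.1]. Speed limits (rad/s): [2.79, 2.79, 3.14, 3.14, 3.14, 3.14].

INTERFACE

Orientations are given as a unit quaternion [x, y, z, w].
In Python, from bench import arm gives the robot as it stands.
- The arm moves only by the tool servo_tool, never from a script. Its argument "rows" is a list that holds one entry, the list of rows, each a list of 7 numbers: the finger opening in mm, from 0 to 85.4, then the shift along the tool's x, y, z in mm, then the turn, a rotation vector about the tool's x, y, z in rad. A call has 1 to 10 rows; each row is the pose to reach, as a shift and turn from the pose commanded when the call began, along the tool's axes at that moment; what a row does not reach only later rows make up. A row lasts 1/8 s, in which the tool goes at most 62.5 mm and 10.7 degrees, less where a joint would pass 70% of its speed; a pose out of reach is approached as far as the arm can. A call with a gripper value outside its range is refused whole. The fingers move at their own pace and stop on an object; the grip force is fixed at half the most. Time passes only in rows, so rows that repeat a pose let the fingers close. It gives the time, the measured TCP pose, the force, the opening and the grip force at its end, in the units of the state.
- arm.read_state(): the state, without advancing time (a new reading comes with each control period).
- arm.get_image(name): name is "scene" or "top"; returns the picture (480x640x3 uint8, red, green, blue); there is no depth.
- arm.camera_params(name): a dict with "intrinsics" (3x3 intrinsics, pixels), "R" (3x3) and "t" (3): a world point X has camera coordinates R X + t. Camera axes: x right, y down, z forward; pixel columns grow to the right and rows downward; lengths in mm; the calibration is good to about 2 mm. A picture is of the moment at which its call begins. camera_params takes no time and is no camera call.
- arm.job_done(): hands the job in; it is judged then, once.
The state is a dict: "clock": time; "joints": joint angles; "joint_vel": joint speeds; "joint_efforts": joint torques, N m; "position": TCP position; "ee_rot": TCP orientation; "contact_force": force on the tool from outside, world axes, zero at the start; "wrist_torque": the same for the moment, N m; "gripper_width": finger opening in mm; "grasp_force": force on a finger pad.
Only numpy, scipy, OpenCV 4.12 (cv2) and the standard library are available. Lean on these libraries where they do the work, as an engineer would, in place of code of your own. Each camera call takes 0.05 s, during which the arm holds its last target. There are 200 camera calls.

TASK

Get this bench ready for a round of blood grouping: slide the white porcelain tiles flat along the bench (never lift or tip them) into one tidy row, one tile centred and square in each printed outline, starting at the yellow outline and leaving no gap. Prime the saline dispenser too: slide the kidney dish under its spout, turn its blue dose collar clockwise until the yellow tab comes right up to its stop at the red lug, and with both done press the pump cap fully down and let it come back up; then slide the dish well clear of the spout again, to bare bench on the dispenser's side of the green sheet, and leave it standing there. Never press the pump unless the dish is under the spout, and do not disturb the amber bottle, the tube rack or the specimen jar.

Things in the scene. Friction and masses are not known exactly. Their poses are not given: they have to be found in the camera images.
- tile1: white glazed porcelain blood-grouping tile with three round cavities, one of up to five alike (3 to 5 are there, absent ones read None): 96 (x) x 40 (y) x 12 (z) mm, about 95 g, loose on the bench. Origin: centre of its underside; x along its length. Either end may point either way.
- tile2: white glazed porcelain blood-grouping tile with three round cavities, one of up to five alike (3 to 5 are there, absent ones read None): 96 (x) x 40 (y) x 12 (z) mm, about 95 g, loose on the bench. Origin: centre of its underside; x along its length. Either end may point either way.
- tile3: white glazed porcelain blood-grouping tile with three round cavities, one of up to five alike (3 to 5 are there, absent ones read None): 96 (x) x 40 (y) x 12 (z) mm, about 95 g, loose on the bench. Origin: centre of its underside; x along its length. Either end may point either way.
- tile4: white glazed porcelain blood-grouping tile with three round cavities, one of up to five alike (3 to 5 are there, absent ones read None): 96 (x) x 40 (y) x 12 (z) mm, about 95 g, loose on the bench. Origin: centre of its underside; x along its length. Either end may point either way.
- tile5: white glazed porcelain blood-grouping tile with three round cavities, one of up to five alike (3 to 5 are there, absent ones read None): 96 (x) x 40 (y) x 12 (z) mm, about 95 g, loose on the bench. Origin: centre of its underside; x along its length. Either end may point either way.
- mat: thin petrol-green printed sheet stuck flat on the bench (under 1 mm, nothing to catch on), 330 x 470 mm, carrying the row of five tile outlines along its y axis near its -x edge. Origin on the bench; x runs along the length of the outlines, away from the robot. The tiles lie in disorder on its far half at the start. The sheet ends 215 mm to the +y side of its origin.
- slot1 (a point): centre of the yellow outline, the first of the row (at the +y end), at bench height. Outline about 112 x 56 mm over its lines, long side along the mat's x; the outlines are 76 mm apart centre to centre along the mat's -y, so tiles in the row have 36 mm between them.
- slot2 (a point): centre of the white outline number 2 of the row, at bench height. Outline about 112 x 56 mm over its lines, long side along the mat's x; the outlines are 76 mm apart centre to centre along the mat's -y, so tiles in the row have 36 mm between them.
- slot3 (a point): centre of the white outline number 3 of the row, at bench height. Outline about 112 x 56 mm over its lines, long side along the mat's x; the outlines are 76 mm apart centre to centre along the mat's -y, so tiles in the row have 36 mm between them.
- slot4 (a point): centre of the white outline number 4 of the row, at bench height. Outline about 112 x 56 mm over its lines, long side along the mat's x; the outlines are 76 mm apart centre to centre along the mat's -y, so tiles in the row have 36 mm between them.
- slot5 (a point): centre of the white outline number 5 of the row, at bench height. Outline about 112 x 56 mm over its lines, long side along the mat's x; the outlines are 76 mm apart centre to centre along the mat's -y, so tiles in the row have 36 mm between them.
- dispenser: saline dispenser, fixed to the bench: amber bottle (76 mm across) in a round grey stand (84 mm across, 12 mm high) with a dispenser head. Origin on the bench under the upright bottle axis; its -x is the direction in which the white spout tube (8 mm thick, top 178 mm high) sticks out. Blue nut to 164 mm, valve block to 186, scale flange (68 mm across) to 191, then collar and pump cap.
- spout_tip (a point): open lower end of the spout, 114 mm above the bench, 110 mm from the bottle's axis along the dispenser's -x
- dispenser_axis (a point): point on the upright axis of the bottle, collar and pump, at the collar's mid height (207 mm); fixed. The collar is 54 mm across, 196 to 218 mm high; at its stop the tab meets a red lug on the flange (186 to 198 mm high, outer end 52 mm from the axis, 0.19 rad clockwise past the tab's centre line)
- collar (a joint): blue dose collar round the barrel, turning about the upright axis: 0 to 1.6 rad, growing clockwise seen from above, starts at 0 to 0.5, hard stop at 1.6. Stiff by friction (0.1 N m), stays where left. Its yellow tab points 0.52 rad clockwise of the dispenser's +x at joint 0.
- collar_tab (a point): point on the collar's radial yellow thumb tab, 46 mm from the axis, at its mid height (208 mm); moves with the collar. Tab 10 mm wide, reaching 55 mm from the axis, 199 to 217 mm high; it can be pushed round or pinched from above.
- pump (a joint): white pump cap with a blue disc on top: 0 up (sprung), 0.010 m fully down; 3 N to start moving it, 8 N fully down; it springs back by itself
- pump_top (a point): centre of the top of the pump cap (41 mm across, 12 mm thick), on the dispenser's axis, 248 mm above the bench when up
- dish: stainless kidney dish, loose, 0.16 kg: 160 (x) x 83 (y) x 40 mm high, walls 4 mm, rolled rim 8 mm thick centred 36 mm high, floor 3 mm. Origin: centre of underside; +y is the bulging side. Either end may come under the spout. The rim can be pinched from above at (-42, 29) or (42, 29) mm in its x, y, where its outward direction is (-0.27, 0.96) or (0.27, 0.96).
- reagent: amber reagent bottle with white cap, 64 mm across, 160 mm high, loose; leave it alone. Origin: centre of its underside
- rack: white tube rack, 80 (x) x 160 (y) mm, 45 mm high with a few capped tubes to 75 mm, loose; leave it alone. Origin: centre of its underside
- specimen: clear specimen jar with red lid, 60 mm across, 75 mm high, loose; leave it alone. Origin: centre of its underside
Mind the look-alikes: they are no part of the job. There is more than one size of the dish; the one meant has the size given above.

How it is judged (in metres and radians):
On the way, in this order (a step that is already met when the one before it is completed fails the run):
1. the dose collar is turned clockwise to its stop and the kidney dish stands under the spout (value of joint collar above 1.5 rad and x of spout_tip in the frame of dish between -0.055 and 0.055 m and y of spout_tip in the frame of dish between -0.03 and 0.022 m and angle between dish's own z axis and vertical below 0.1 rad and height (world z) of dish below 0.006 m), for 0.2 s.
2. the pump cap is pressed fully down with the collar at its stop and the dish under the spout (all of step 1 and value of joint pump above 0.008 m), for 0.05 s.
3. the pump cap has come back up (value of joint pump below 0.002 m), for 0.2 s.
At the end, for the whole second after the job is handed in: Every tile lies flat in an outline of its own (centre within 9 mm, 6 degrees), filled from the yellow one without gaps; collar within 0.1 rad of its stop; pump up; dish flat on the bench, its middle over 90 mm from the spout tip and over 250 mm to the +y side of the mat's origin; all at rest ((horizontal distance between tile1 and slot1 below 0.009 m or horizontal distance between tile1 and slot2 below 0.009 m or horizontal distance between tile1 and slot3 below 0.009 m or horizontal distance between tile1 and slot4 below 0.009 m or horizontal distance between tile1 and slot5 below 0.009 m) and (horizontal distance between tile2 and slot1 below 0.009 m or horizontal distance between tile2 and slot2 below 0.009 m or horizontal distance between tile2 and slot3 below 0.009 m or horizontal distance between tile2 and slot4 below 0.009 m or horizontal distance between tile2 and slot5 below 0.009 m) and (horizontal distance between tile3 and slot1 below 0.009 m or horizontal distance between tile3 and slot2 below 0.009 m or horizontal distance between tile3 and slot3 below 0.009 m or horizontal distance between tile3 and slot4 below 0.009 m or horizontal distance between tile3 and slot5 below 0.009 m) and (horizontal distance between tile4 and slot1 below 0.009 m or horizontal distance between tile4 and slot2 below 0.009 m or horizontal distance between tile4 and slot3 below 0.009 m or horizontal distance between tile4 and slot4 below 0.009 m or horizontal distance between tile4 and slot5 below 0.009 m) and (horizontal distance between tile5 and slot1 below 0.009 m or horizontal distance between tile5 and slot2 below 0.009 m or horizontal distance between tile5 and slot3 below 0.009 m or horizontal distance between tile5 and slot4 below 0.009 m or horizontal distance between tile5 and slot5 below 0.009 m) and angle between the x axis of each of tile1, tile2, tile3, tile4, tile5 and the x axis of mat, either way round below 0.105 rad and height (world z) of each of tile1, tile2, tile3, tile4, tile5 below 0.004 m and horizontal distance between any of tile1, tile2, tile3, tile4, tile5 and slot1 below 0.009 m and horizontal distance between any of tile1, tile2, tile3, tile4, tile5 and slot2 below 0.009 m and horizontal distance between any of tile1, tile2, tile3, tile4, tile5 and slot3 below 0.009 m and (not (horizontal distance between any of tile1, tile2, tile3, tile4, tile5 and slot5 below 0.009 m) or horizontal distance between any of tile1, tile2, tile3, tile4, tile5 and slot4 below 0.009 m) and linear speed of each of tile1, tile2, tile3, tile4, tile5, dish below 0.02 m/s and value of joint collar above 1.5 rad and value of joint pump below 0.002 m and horizontal distance between spout_tip and dish above 0.09 m and y of dish in the frame of mat above 0.25 m and angle between dish's own z axis and vertical below 0.1 rad and height (world z) of dish below 0.006 m); the robot touches nothing.
It fails at once if a tile is lifted more than 25 mm off the bench or tipped by more than 0.3 rad (height (world z) of any of tile1, tile2, tile3, tile4, tile5 above 0.025 m or angle between any of tile1, tile2, tile3, tile4, tile5's own z axis and vertical above 0.3 rad).
It fails at once if the pump is pressed (more than 4 mm) while the dish is not under the spout (value of joint pump above 0.004 m and not (x of spout_tip in the frame of dish between -0.055 and 0.055 m and y of spout_tip in the frame of dish between -0.03 and 0.022 m and angle between dish's own z axis and vertical below 0.1 rad and height (world z) of dish below 0.006 m)).
It fails at once if the amber bottle, the tube rack or the specimen jar is moved more than 30 mm or tipped (distance of any of reagent, rack, specimen from where it was at the start of the episode above 0.03 m or angle between any of reagent, rack, specimen's own z axis and vertical above 0.3 rad).
Of tile1, tile2, tile3, tile4, tile5 only 3 to 5 are there at a start; the rules pass over those that are not, and their reading is None.
At some moment in a run one of tile1, tile2, tile3, tile4, tile5 may be knocked a few centimetres aside while the robot is not near it.
Once in a run the grip may slacken for a moment while it holds something.
It also fails if it takes over 210 s, if anything falls off the work surface, if the arm or the gripper's body presses on something with over 40 N, if the wrist force passes 120 N, or if a joint passes its speed limit or range.

## Working session

There is one attempt and no reset: what is moved stays moved. The work goes in short steps, Python scripts to look and compute and a tool call to move; the robot and the scene stay as the last step left them, time stands still between calls to the robot, and variables do not carry over. Pictures are saved under pics/ and viewed, at most 14 in all, crops included, and the job is handed in when it is done.

Besides the shell and the picture viewer there is one more tool, called after "Request:" by a JSON object that holds its "method" and its "body", one argument or row to a line. servo_tool: Moves the arm, as the interface text tells. Its arguments: {"type":"object","properties":{"rows":{"type":"array"}},"required":["rows"]}

```bash
mkdir -p pics; ls; cat > h.py <<'E'
import numpy as np,cv2
from bench import arm
from scipy.spatial.transform import Rotation as Ro
def shot(n,f):
    im=arm.get_image(n); cv2.imwrite('pics/'+f,im[:,:,::-1]); return im
def ray(n,uv,z):
    c=arm.camera_params(n);K,R,t=[np.array(c[k],float) for k in('intrinsics','R','t')]
    uv=np.atleast_2d(np.array(uv,float)); d=(np.c_[uv,np.ones(len(uv))]@np.linalg.inv(K).T)@R
    o=-R.T@t; s=(z-o[2])/d[:,2]; return (o+d*s[:,None])[:,:2]
def proj(n,X):
    c=arm.camera_params(n);K,R,t=[np.array(c[k],float) for k in('intrinsics','R','t')]
    p=(np.atleast_2d(X)@R.T+t)@K.T; return p[:,:2]/p[:,2:]
E
python3 - <<'E'
from h import *
for n in('scene','top'):
    shot(n,n+'0.png'); c=arm.camera_params(n); R=np.array(c['R']);print(n,np.round(-R.T@np.array(c['t'])),np.round(R,2).tolist(),c['intrinsics'])
print(arm.read_state())
E
```

```text
pics
scene [1298. -739.  837.] [[0.69, 0.73, 0.01], [0.39, -0.36, -0.85], [-0.61, 0.59, -0.53]] [[515.27456408   0.         317.656439  ]
 [  0.         515.27456408 242.55674536]
 [  0.           0.           1.        ]]
top [ 411.   16. 1521.] [[-0.02, -1.0, 0.02], [-0.99, 0.02, -0.1], [0.1, -0.02, -0.99]] [[508.16391326   0.         313.25511228]
 [  0.         508.16391326 242.90001973]
 [  0.           0.           1.        ]]
{'clock': 0.1, 'joints': array([-9.65399270e-01,  3.85467209e-01,  6.73966466e-03, -4.72446451e-04,
       -1.19400005e+00, -2.58630136e-01]), 'joint_vel': array([-6.58099030e-04, -2.30525132e-03,  4.16942765e-03,  3.23528745e-03,
       -8.13952136e-04, -8.55181862e-06]), 'joint_efforts': array([-1.38222626e-03, -3.93319523e+01,  1.88929510e+01,  4.19791505e+00,
       -2.56808657e-03,  9.52413785e-06]), 'position': array([ 212.24761259, -587.22400036,  201.02405894]), 'ee_rot': array([-1.72430153e-01,  9.85021249e-01,  9.68850533e-04, -2.04917114e-04]), 'contact_force': array([-0.14728944,  1.40671438, -0.18799563]), 'wrist_torque': array([-0.00115811,  0.02406094,  0.05074277]), 'grasp_force': 0.0, 'gripper_width': 85.77860495332244}
```

View pics/top0.png

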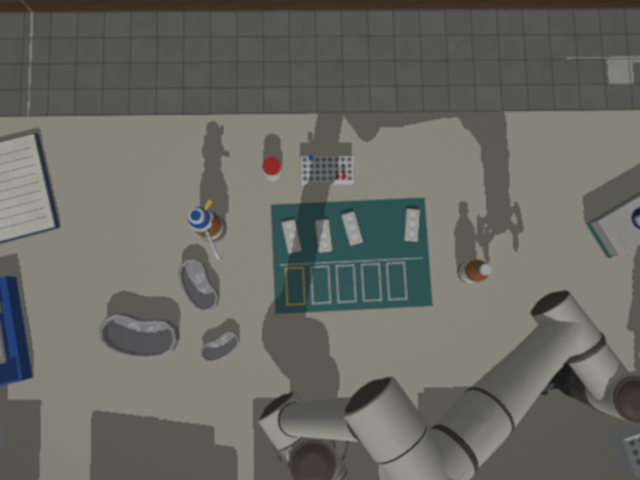

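View pics/scene0.png

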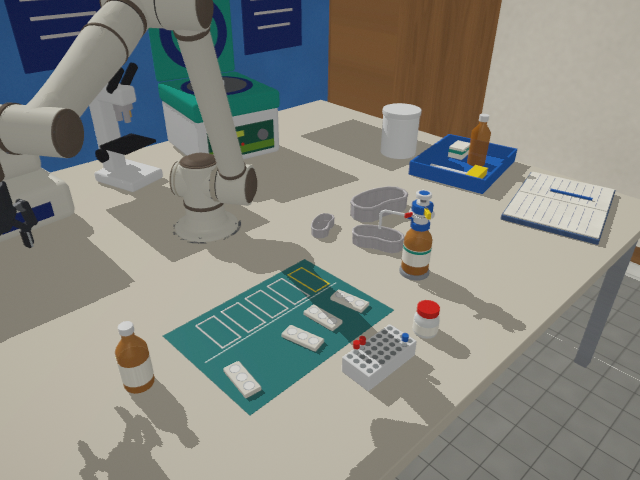

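Candidates for the dish are grey kidney shapes at top pixels (139,336) large, (199,284) medium and (220,346) small. There are four tiles, at (291,236), (324,236), (352,228) and (412,225). The dispenser head is at (200,217).

```bash
cat >> h.py <<'E'
def matpose(im):
    h=cv2.cvtColor(im,cv2.COLOR_RGB2HSV)
    return h
def tiles(im,matpoly):
    h=cv2.cvtColor(im,cv2.COLOR_RGB2HSV)
    m=((h[...,1]<70)&(h[...,2]>95)).astype(np.uint8)
    mm=np.zeros_like(m); cv2.fillConvexPoly(mm,np.int32(np.round(matpoly)),1); m&=mm
    m=cv2.morphologyEx(m,cv2.MORPH_OPEN,np.ones((4,4)))
    out=[]
    for c in cv2.findContours(m,cv2.RETR_EXTERNAL,cv2.CHAIN_APPROX_NONE)[0]:
        if cv2.contourArea(c)<150: continue
        w=ray('top',c[:,0,:],10).astype(np.float32)
        out.append(cv2.minAreaRect(w))
    return out
E
python3 - <<'E'
from h import *
im=cv2.imread('pics/top0.png')[:,:,::-1].copy()
h=cv2.cvtColor(im,cv2.COLOR_RGB2HSV)
g=((abs(h[...,0].astype(int)-88)<12)&(h[...,1]>110)).astype(np.uint8)
n,l,s,c=cv2.connectedComponentsWithStats(cv2.morphologyEx(g,cv2.MORPH_CLOSE,np.ones((5,5))))
k=1+np.argmax(s[1:,4]); print(s[k])
cn=max(cv2.findContours((l==k).astype(np.uint8),0,1)[0],key=cv2.contourArea)
r=cv2.minAreaRect(ray('top',cn[:,0,:],0).astype(np.float32)); print('mat',r,cv2.boxPoints(r))
poly=cv2.boxPoints(cv2.minAreaRect(cn))
np.save('poly.npy',poly)
for t in tiles(im,poly): print('tile',t, proj('top',[*t[0],10]))
# yellow outline
y=((abs(h[...,0].astype(int)-24)<8)&(h[...,1]>120)).astype(np.uint8)
n,l,s,c=cv2.connectedComponentsWithStats(y)
for i in range(1,n):
    if s[i,4]>10: print('yel',s[i],c[i],ray('top',c[i],0))
for p in [(139,336),(199,284),(220,346),(209,226)]: print(p,ray('top',p,0))
w=[(170,180,90,200)]
a=im[180:370,85:265,::-1];b=im[195:315,265:440,::-1]
cv2.imwrite('pics/c1.png',cv2.resize(a,None,fx=3.1,fy=3.1,interpolation=3))
cv2.imwrite('pics/c2.png',cv2.resize(b,None,fx=4,fy=4,interpolation=3))
s=cv2.imread('pics/scene0.png')[165:290,300:460]
cv2.imwrite('pics/c3.png',cv2.resize(s,None,fx=4.6,fy=4.6,interpolation=3))
E
```

```text
[ 324  199  106  106 4843]
mat ((534.0286865234375, -207.0308837890625), (317.5113220214844, 300.9020080566406), 1.8103935718536377) [[ 370.5992    -61.670387]
 [ 380.10532  -362.4222  ]
 [ 697.4581   -352.3914  ]
 [ 687.952     -51.639557]]
tile ((606.2386474609375, -136.1469268798828), (99.52838134765625, 44.12247848510742), 14.922004699707031) [[352.76725409 229.29440675]]
tile ((613.2957153320312, -317.3738708496094), (43.80216598510742, 99.46634674072266), 84.1030502319336) [[412.73213771 226.05070981]]
yel [204 200   8   9  41] [207.7804878  204.04878049] [[691.19448869 299.70780219]]
(139, 336) [[301.61392478 499.45677704]]
(199, 284) [[450.71572739 324.91325065]]
(220, 346) [[267.97920604 262.57211076]]
(209, 226) [[624.20613951 295.83512461]]
```

View pics/c1.png

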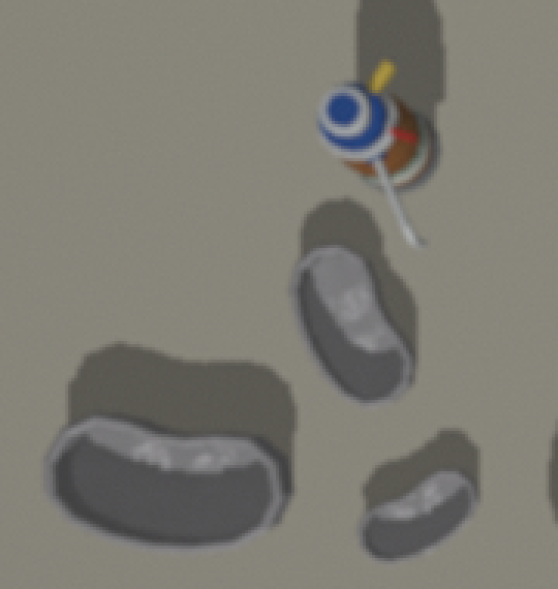

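View pics/c3.png

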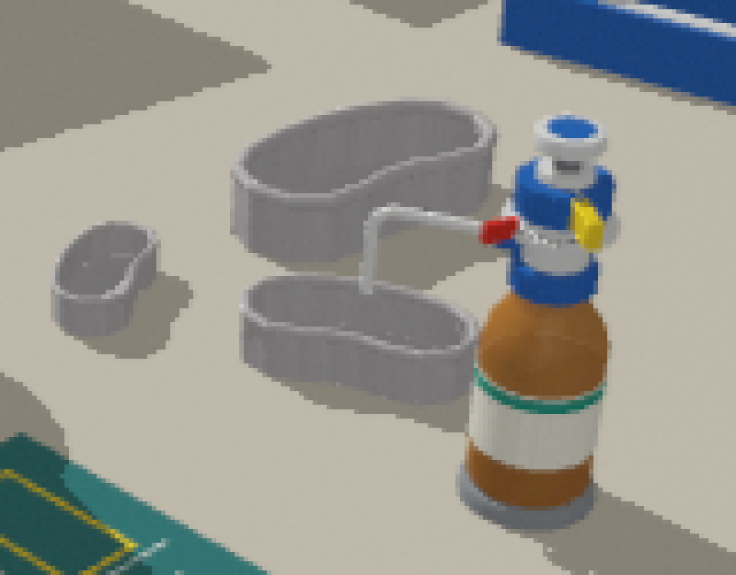

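```bash
cat > m.py <<'E'
from h import *
def mat(im,show=True):
    h=cv2.cvtColor(im,cv2.COLOR_RGB2HSV).astype(int)
    g=((abs(h[...,0]-88)<14)&(h[...,1]>80)); w=np.zeros_like(g); w[190:320,262:442]=1; g=(g&w).astype(np.uint8)
    g=cv2.morphologyEx(g,cv2.MORPH_OPEN,np.ones((2,2)))
    hull=cv2.convexHull(cv2.findNonZero(g))
    return hull
def tl(im,hull):
    h=cv2.cvtColor(im,cv2.COLOR_RGB2HSV)
    mm=np.zeros(im.shape[:2],np.uint8); cv2.fillConvexPoly(mm,hull,1)
    m=((h[...,1]<75)&(mm>0)).astype(np.uint8)
    m=cv2.morphologyEx(m,cv2.MORPH_OPEN,np.ones((5,5)))
    out=[]
    for c in cv2.findContours(m,0,1)[0]:
        if cv2.contourArea(c)<150: continue
        p=np.array(cv2.findNonZero(cv2.drawContours(np.zeros_like(m),[c],-1,1,-1)))[:,0,:]
        w=ray('top',p,11); ct=w.mean(0); e,v=np.linalg.eigh(np.cov((w-ct).T)); a=v[:,1]*np.sign(v[0,1])
        out.append((ct,np.arctan2(a[1],a[0]),np.sqrt(e*12)))
    return sorted(out,key=lambda o:-o[0][1])
E
python3 - <<'E'
from m import *
im=cv2.imread('pics/top0.png')[:,:,::-1].copy()
hull=mat(im); r=cv2.minAreaRect(ray('top',hull[:,0,:],0).astype(np.float32)); print(r,cv2.boxPoints(r).round(1).tolist())
np.save('hull.npy',hull)
for t in tl(im,hull): print([np.round(x,3) for x in t])
h=cv2.cvtColor(im,cv2.COLOR_RGB2HSV).astype(int)
# outlines: pixels non-green / yellow within mat, lower half
mm=np.zeros(im.shape[:2],np.uint8); cv2.fillConvexPoly(mm,hull,1)
o=((mm>0)&(h[...,1]<115)); 
yl=(mm>0)&(abs(h[...,0]-26)<14)
ys,xs=np.nonzero(yl); P=ray('top',np.c_[xs,ys],0); P=P[P[:,0]<540];print(len(P)); print('yellow',cv2.minAreaRect(P.astype(np.float32)),P.mean(0))
n,l,s,c=cv2.connectedComponentsWithStats(o.astype(np.uint8),connectivity=8)
for i in range(1,n):
    if s[i,4]>30:
        ys,xs=np.nonzero(l==i);P=ray('top',np.c_[xs,ys],0).astype(np.float32);print(s[i],[np.round(q,2) for q in cv2.minAreaRect(P)])
for nm,p,z in [('pump',(196.3,215.5),248),('tip',(219.8,258.7),114),('tab',(85+383/3.1,180+74/3.1),208),('lug',(85+403/3.1,180+134/3.1),192)]: print(nm,ray('top',p,z))
# scene: pump disc c3(573,128) tip(367,290), lug(500,231)
for nm,p,z in [('pump',(573,128),248),('tip',(367,290),114),('tab',(590,222),208),('lug',(498,231),192)]: print(nm,ray('scene',(300+p[0]/4.6,165+p[1]/4.6),z))
# dish
d=[(303,250),(400,400)]
E
```

```text
((528.0221557617188, -131.24862670898438), (321.8189392089844, 462.4707336425781), 1.8701444864273071) [[359.70001220703125, 94.5999984741211], [374.70001220703125, -367.6000061035156], [696.4000244140625, -357.1000061035156], [681.2999877929688, 105.0999984741211]]
[array([589.134,  49.623]), np.float64(0.202), array([ 46.98, 102.34])]
[array([589.283, -46.692]), np.float64(0.101), array([ 46.988, 102.74 ])]
[array([ 610.417, -132.433]), np.float64(0.252), array([ 46.479, 102.425])]
[array([ 617.803, -313.475]), np.float64(-0.123), array([ 47.287, 102.483])]
247
yellow ((440.91448974609375, 40.12861633300781), (114.66423797607422, 59.35029983520508), 2.481987237930298) [440.79707646  40.33605176]
[  273   200   159   114 15861] [array([ 528.07, -131.33]), array([324.74, 465.22]), np.float64(1.87)]
pump [[616.6648957  282.24235923]]
tip [[516.5177774  244.85649029]]
tab [[653.33099041 258.95781272]]
lug [[604.42550657 244.84839876]]
pump [[622.43985513 285.18745164]]
tip [[517.56357251 245.59335338]]
tab [[654.04995144 265.8681353 ]]
lug [[608.65904002 244.37374985]]
```

View pics/c2.png

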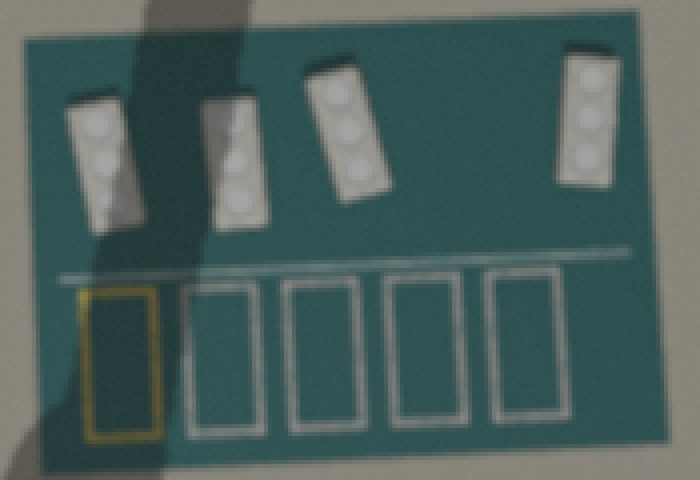

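The medium dish, about 160 mm long and next to the spout, is the one meant. The crops also show the tab at the far side, the lug on the robot side, and four tiles for outlines 1 to 4. Next I measure the dish.

```bash
cat >> m.py <<'E'
def dish(im,x0=165,y0=245,x1=250,y1=325):
    h=cv2.cvtColor(im,cv2.COLOR_RGB2HSV)
    m=np.zeros(im.shape[:2],np.uint8); m[y0:y1,x0:x1]=(h[y0:y1,x0:x1,1]<28)
    m=cv2.morphologyEx(m,cv2.MORPH_CLOSE,np.ones((3,3)))
    c=max(cv2.findContours(m,0,1)[0],key=cv2.contourArea)
    w=ray('top',c[:,0,:],38).astype(np.float32); return cv2.minAreaRect(w),w,m
def go(x,y,z,a):
    s=arm.read_state(); R=Ro.from_quat(s['ee_rot']); yd=R.as_matrix()[:,1]
    ca=np.arctan2(-yd[0],yd[1]); T=Ro.from_matrix([[-np.cos(a),-np.sin(a),0],[-np.sin(a),np.cos(a),0],[0,0,-1]])
    d=R.inv().apply(np.array([x,y,z])-s['position']); rv=(R.inv()*T).as_rotvec()
    print('t',round(s['clock'],1),'pos',s['position'].round(1),'a',round(ca,3),'j',s['joints'].round(2),'F',s['contact_force'].round(1),'-> shift',d.round(1),'turn',rv.round(3))
E
python3 - <<'E'
from m import *
im=cv2.imread('pics/top0.png')[:,:,::-1].copy()
r,w,m=dish(im); print(r,cv2.boxPoints(r).round().tolist(), m.sum())
R=cv2.cvtColor(im,cv2.COLOR_RGB2HSV); print(R[284,170:235,1].tolist()); 
cv2.imwrite('pics/dm.png',cv2.resize(m[240:330,160:255]*255,None,fx=5,fy=5,interpolation=0))
go(460,320,150,0.84)
E
```

```text
((448.6073303222656, 294.8770446777344), (246.987060546875, 228.67771911621094), 89.08009338378906) [[332.0, 173.0], [561.0, 170.0], [565.0, 417.0], [336.0, 420.0]] 6800
[26, 26, 25, 23, 25, 26, 26, 24, 25, 21, 14, 4, 5, 0, 4, 7, 6, 3, 3, 3, 3, 0, 3, 3, 4, 4, 2, 2, 2, 4, 4, 2, 4, 2, 2, 4, 4, 4, 4, 5, 3, 6, 16, 23, 23, 23, 23, 25, 25, 25, 25, 24, 24, 24, 24, 26, 24, 24, 23, 23, 23, 24, 25, 24, 26]
t 0.1 pos [ 212.2 -587.2  201. ] a 0.347 j [-0.97  0.39  0.01 -0.   -1.19 -0.26] F [-0.1  1.4 -0.2] -> shift [-541.2  769.    52.5] turn [ 0.002  0.    -0.493]
```

View pics/dm.png

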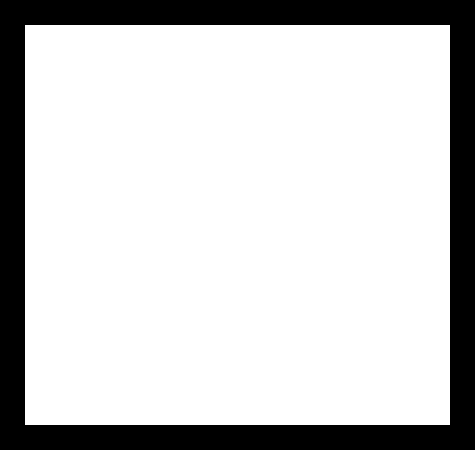

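```bash
sed -i 's/,1\]<28)/,1]<14)/' m.py; python3 - <<'E'
from m import *
im=cv2.imread('pics/top0.png')[:,:,::-1].copy()
r,w,m=dish(im); print(r,cv2.boxPoints(r).round().tolist())
ys,xs=np.nonzero(m); print(xs.min(),xs.max(),ys.min(),ys.max(),m.sum())
go(550,-250,300,0.84);go(480,250,300,0.84)
E
```

```text
((447.3403015136719, 323.12872314453125), (161.73077392578125, 87.39390563964844), 24.8052978515625) [[356.0, 329.0], [392.0, 250.0], [539.0, 317.0], [502.0, 397.0]]
165 221 245 324 1536
t 0.1 pos [ 212.2 -587.2  201. ] a 0.347 j [-0.97  0.39  0.01 -0.   -1.19 -0.26] F [-0.1  1.4 -0.2] -> shift [-432.2  202.6  -98.6] turn [ 0.002  0.    -0.493]
t 0.1 pos [ 212.2 -587.2  201. ] a 0.347 j [-0.97  0.39  0.01 -0.   -1.19 -0.26] F [-0.1  1.4 -0.2] -> shift [-536.2  696.7  -97.6] turn [ 0.002  0.    -0.493]
```

Request:
{"method": "servo_tool", "body": {
  "rows": [
    [[40, -430, 200, -100, 0, 0, 0], [40, -430, 200, -100, 0, 0, -0.4], [40, -430, 200, -100, 0, 0, -0.4], [40, -430, 200, -100, 0, 0, -0.4], [40, -430, 200, -100, 0, 0, -0.4], [40, -430, 200, -100, 0, 0, -0.4], [40, -430, 200, -100, 0, 0, -0.4], [40, -430, 200, -100, 0, 0, -0.4], [40, -536, 696, -100, 0, 0, -0.4], [40, -536, 696, -100, 0, 0, -0.4]]
  ]
}}

```text
clock: 1.35
position: [531.8, -127.8, 300.9]
ee_rot: [-0.365, 0.931, 0.0, -0.001]
contact_force: [1.4, 1.4, 0.8]
gripper_width: 40.2
grasp_force: 0.0
```

```bash
python3 - <<'E'
from m import *
go(480,250,300,0.714);go(397,332,130,0.714)
E
```

```text
t 1.4 pos [ 531.8 -127.8  300.9] a 0.746 j [ 0.06  0.2  -0.01 -0.   -1.37 -0.88] F [1.4 1.4 0.8] -> shift [-218.5  312.5    1.1] turn [ 0.001 -0.001  0.032]
t 1.4 pos [ 531.8 -127.8  300.9] a 0.746 j [ 0.06  0.2  -0.01 -0.   -1.37 -0.88] F [1.4 1.4 0.8] -> shift [-213.4  428.9  171.2] turn [ 0.001 -0.001  0.032]
```

Request:
{"method": "servo_tool", "body": {
  "rows": [
    [[40, -218, 312, 0, 0, 0, 0.03], [40, -218, 312, 0, 0, 0, 0.03], [40, -218, 312, 0, 0, 0, 0.03], [40, -218, 312, 0, 0, 0, 0.03], [40, -218, 312, 0, 0, 0, 0.03], [40, -218, 312, 0, 0, 0, 0.03], [40, -213, 429, 171, 0, 0, 0.03], [40, -213, 429, 171, 0, 0, 0.03], [40, -213, 429, 171, 0, 0, 0.03], [40, -213, 429, 171, 0, 0, 0.03]]
  ]
}}

```text
clock: 2.6
position: [393.9, 329.0, 127.4]
ee_rot: [-0.352, 0.936, -0.002, -0.003]
contact_force: [0.4, -0.3, 0.4]
gripper_width: 40.3
grasp_force: 0.0
```

Request:
{"method": "servo_tool", "body": {
  "rows": [
    [[40, 0, 0, 0, 0, 0, 0], [40, 0, 0, 0, 0, 0, 0]]
  ]
}}

```text
clock: 2.85
position: [397.6, 330.1, 132.0]
ee_rot: [-0.351, 0.936, 0.0, 0.001]
contact_force: [0.3, -0.2, 0.2]
gripper_width: 39.9
grasp_force: 0.0
```

```bash
python3 - <<'E'
from m import *
s=shot('scene','s1.png'); a=s[150:300,290:450,::-1]
cv2.imwrite('pics/s1c.png',cv2.resize(a,None,fx=4,fy=4,interpolation=3))
go(397,332,18,0.714)
E
```

```text
t 2.9 pos [397.8 330.1 132.3] a 0.716 j [ 1.01  0.27 -0.36  0.   -0.94 -1.86] F [-0.  -0.4 -0.3] -> shift [ -0.4   1.9 114.3] turn [0.    0.002 0.002]
```

View pics/s1c.png

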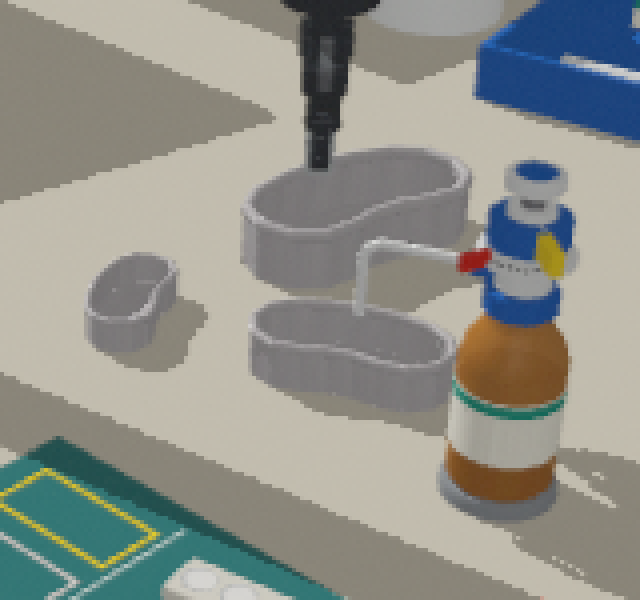

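The fingers hang above the medium dish's rim, at crop pixel (318,165), and are aligned with it. I descend and pinch.

Request:
{"method": "servo_tool", "body": {
  "rows": [
    [[40, 0, 2, 60, 0, 0, 0], [40, 0, 2, 90, 0, 0, 0], [40, 0, 2, 114, 0, 0, 0], [40, 0, 2, 114, 0, 0, 0], [0, 0, 2, 114, 0, 0, 0], [0, 0, 2, 114, 0, 0, 0], [0, 0, 2, 114, 0, 0, 0], [0, 0, 2, 114, 0, 0, 0], [0, 0, 2, 114, 0, 0, 0], [0, 0, 2, 114, 0, 0, 0]]
  ]
}}

```text
clock: 4.15
position: [395.4, 331.3, 17.0]
ee_rot: [-0.351, 0.936, -0.0, -0.0]
contact_force: [-0.5, 0.2, 1.2]
gripper_width: -0.0
grasp_force: 0.0
```

```bash
python3 - <<'E'
from m import *
im=shot('top','t1.png'); print(arm.read_state()['gripper_width'],arm.read_state()['grasp_force'])
r,w,m=dish(im); print(r)
# target: shift dish by -93 along its y
go(397+.42*93,332-.905*93,18.5,0.714)
s=shot('scene','s2.png'); a=s[150:300,290:450,::-1]
cv2.imwrite('pics/s2c.png',cv2.resize(a,None,fx=3,fy=3,interpolation=3))
E
```

```text
0.159251610830023 0.0
((443.7904052734375, 334.74725341796875), (161.64634704589844, 124.65349578857422), 16.951276779174805)
t 4.2 pos [395.4 331.4  17. ] a 0.717 j [ 1.01  0.42 -0.49  0.   -0.66 -1.87] F [ 0.4 -0.8  0.5] -> shift [ 24.3 -89.7  -1.5] turn [-0.    -0.     0.003]
```

View pics/s2c.png

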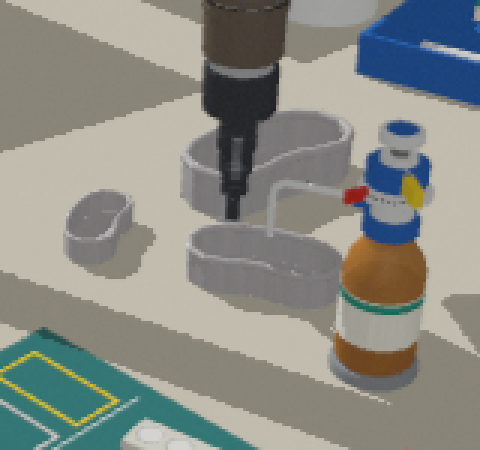

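```bash
python3 - <<'E'
from m import *
print(proj('scene',[395.4,331.3,17]),proj('top',[395.4,331.3,17]),proj('scene',[396.6,331.8,40]))
# rim outer extremes in scene crop s1c(x4,+290,150): left end (250,318), right end(455,345); 
for p in [(250,318),(455,345),(320,301)]: print(ray('scene',(290+p[0]/4,150+p[1]/4),37))
print('shadow-free top edge'); im=cv2.imread('pics/top0.png')[240:330,165:235]
im1=cv2.imread('pics/t1.png')[240:330,165:235]
cv2.imwrite('pics/d2.png',np.hstack([cv2.resize(x,None,fx=5.6,fy=5.6,interpolation=3) for x in (im,im1)]))
E
```

```text
[[365.83860542 231.05118428]] [[195.53038088 302.85588207]] [[366.64872455 224.76614588]]
[[383.26174011 282.07770271]]
[[515.68067453 366.06961957]]
[[402.33748012 341.24623052]]
shadow-free top edge
```

View pics/d2.png

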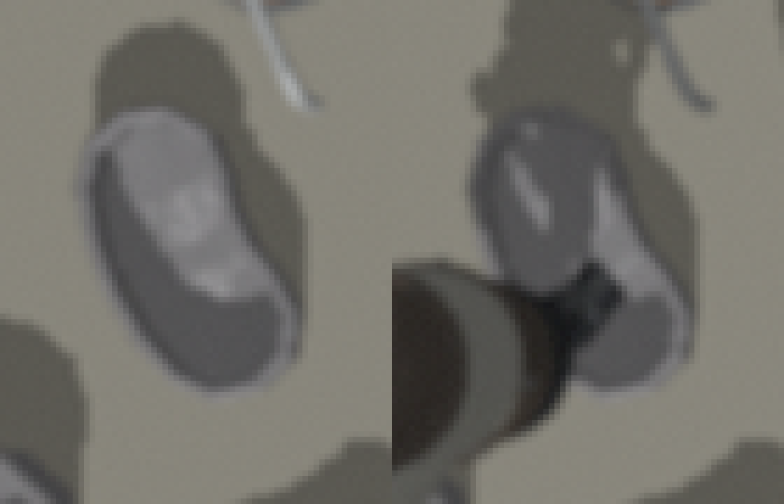

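```bash
python3 - <<'E'
from m import *
for z in (10,20,30,40,60): print(z,'top',ray('top',(204,291),z).round(),'scene',ray('scene',(367.3,222.7),z).round())
im=cv2.imread('pics/s2.png')[195:250,330:410]; im1=cv2.imread('pics/t1.png')[265:325,170:230]
cv2.imwrite('pics/d3.png',np.hstack([cv2.resize(im,(480,400),interpolation=3),cv2.resize(im1,(320,400),interpolation=0)]))
E
```

```text
10 top [[430. 308.]] scene [[355. 384.]]
20 top [[429. 306.]] scene [[366. 370.]]
30 top [[429. 304.]] scene [[378. 357.]]
40 top [[429. 302.]] scene [[389. 343.]]
60 top [[429. 298.]] scene [[412. 316.]]
```

View pics/d3.png

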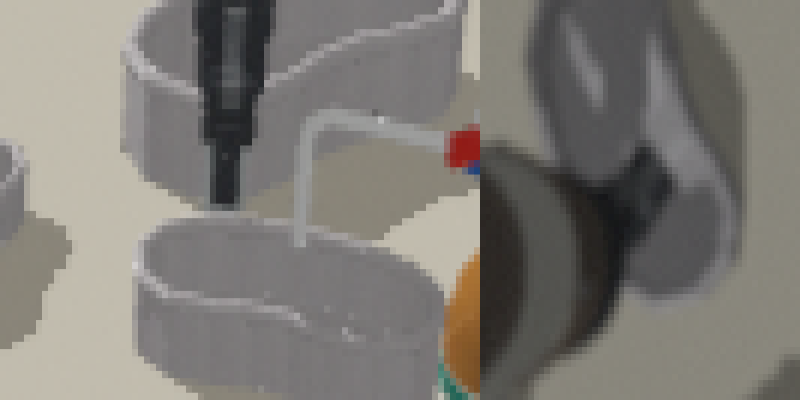

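```bash
python3 - <<'E'
from m import *
for z in (132,140,150): print(z,proj('scene',[397.8,330.1,z]),proj('scene',[397.8+13,330.1-15,z]))
for z in (17,25,30,40,54): print(z,proj('scene',[395.4,331.4,z]),proj('scene',[404,320,z]))
E
```

```text
132 [[368.30489234 198.58660057]] [[368.20279647 201.59838893]]
140 [[368.46089307 196.20320378]] [[368.36022723 199.19714543]]
150 [[368.65709408 193.20562279]] [[368.55824009 196.1769154 ]]
17 [[365.86002991 231.04016531]] [[365.45961942 233.33732957]]
25 [[366.00353542 228.83483833]] [[365.60314338 231.12154237]]
30 [[366.09360878 227.45063229]] [[365.69323118 229.73072652]]
40 [[366.27464464 224.66855604]] [[365.87430278 226.93526201]]
54 [[366.53010566 220.74274812]] [[366.12982944 222.99032694]]
```

```bash
python3 - <<'E'
from m import *
print(proj('scene',[212.4,-587.7,202]))
d=np.array([-.339,.94])*42
for s in(1,-1):print(proj('scene',[212.4+s*d[0],-587.7+s*d[1],215]))
im=cv2.imread('pics/scene0.png')[160:280,0:100]; 
im1=cv2.imread('pics/s2.png')[100:240,310:410]
cv2.imwrite('pics/d4.png',np.hstack([cv2.resize(im,(400,480),interpolation=3),cv2.resize(im1,(343,480),interpolation=0)]))
E
```

```text
[[ 14.69528649 273.42252137]]
[[ 30.26787917 258.54305748]]
[[ -5.68738059 278.7803181 ]]
```

View pics/d4.png

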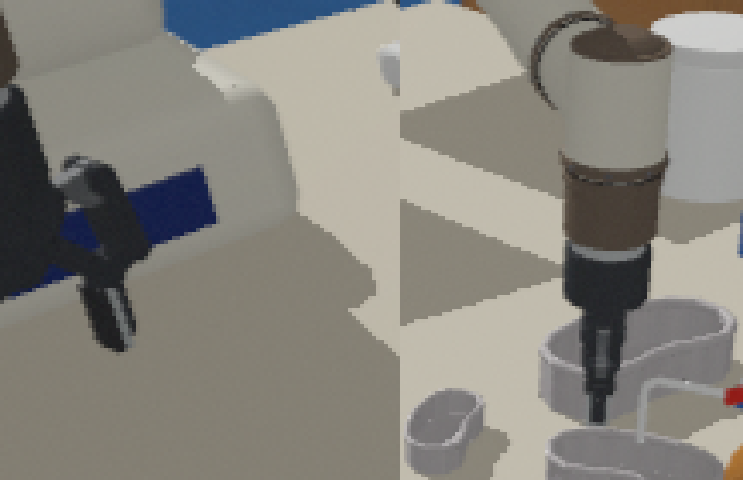

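Request:
{"method": "servo_tool", "body": {
  "rows": [
    [[40, 0, 0, -5, 0, 0, 0], [40, 0, 0, -5, 0, 0, 0], [40, 0, 0, 0, 0, 0, 0], [40, 0, 0, 6, 0, 0, 0], [40, 0, 0, 11, 0, 0, 0], [40, 0, 0, 11, 0, 0, 0], [0, 0, 0, 11, 0, 0, 0], [0, 0, 0, 11, 0, 0, 0], [0, 0, 0, 11, 0, 0, 0], [0, 0, 0, 11, 0, 0, 0]]
  ]
}}

```text
clock: 5.5
position: [395.7, 331.8, 6.4]
ee_rot: [-0.351, 0.936, 0.0, 0.0]
contact_force: [-0.7, 0.3, 1.2]
gripper_width: 4.3
grasp_force: 58.6
```

```bash
python3 - <<'E'
from m import *
go(397,332,18.5,0.714); print(arm.read_state()['gripper_width'])
s=shot('scene','s3.png'); h=s[:,355:380].max(2); 
for r in range(205,240,1): print(r,h[r,8:18].tolist())
E
```

```text
t 5.5 pos [395.7 331.8   6.4] a 0.717 j [ 1.01  0.44 -0.5   0.   -0.64 -1.87] F [-0.7  0.3  1.2] -> shift [ -1.1  -0.7 -12.1] turn [0.    0.001 0.003]
4.314044357212974
205 [56, 48, 41, 42, 76, 83, 76, 55, 39, 41]
206 [61, 44, 41, 39, 81, 84, 85, 57, 42, 41]
207 [73, 46, 55, 49, 88, 95, 90, 65, 43, 40]
208 [62, 50, 49, 56, 83, 90, 90, 69, 55, 44]
209 [55, 50, 55, 66, 94, 99, 98, 73, 54, 49]
210 [52, 42, 41, 50, 73, 74, 74, 54, 44, 41]
211 [92, 52, 40, 46, 66, 70, 69, 47, 41, 60]
212 [89, 50, 41, 47, 65, 69, 67, 47, 39, 93]
213 [121, 66, 40, 41, 44, 45, 45, 40, 42, 95]
214 [109, 60, 40, 40, 42, 40, 43, 43, 40, 94]
215 [86, 49, 43, 38, 45, 40, 42, 41, 41, 76]
216 [79, 45, 44, 50, 50, 51, 54, 45, 42, 95]
217 [106, 57, 39, 44, 45, 42, 42, 43, 61, 96]
218 [121, 105, 70, 44, 42, 42, 41, 98, 86, 115]
219 [122, 124, 79, 47, 40, 42, 44, 117, 121, 119]
220 [121, 124, 79, 47, 42, 44, 60, 119, 123, 121]
221 [122, 124, 79, 48, 43, 44, 61, 117, 122, 121]
222 [130, 126, 68, 41, 41, 40, 61, 117, 131, 136]
223 [133, 126, 66, 40, 42, 42, 61, 118, 136, 137]
224 [181, 136, 67, 39, 42, 41, 80, 122, 135, 137]
225 [136, 125, 67, 41, 41, 42, 79, 119, 125, 126]
226 [123, 110, 71, 61, 61, 62, 82, 122, 131, 133]
227 [119, 122, 123, 123, 120, 122, 123, 120, 120, 121]
228 [122, 124, 124, 125, 123, 122, 123, 122, 123, 123]
229 [122, 124, 125, 124, 124, 123, 122, 122, 124, 124]
230 [123, 125, 125, 125, 124, 124, 122, 122, 122, 123]
231 [122, 124, 124, 125, 123, 122, 121, 121, 123, 123]
232 [123, 124, 124, 125, 124, 122, 121, 122, 124, 123]
233 [122, 123, 124, 124, 123, 123, 121, 122, 123, 123]
234 [123, 124, 124, 124, 123, 123, 122, 122, 123, 123]
235 [121, 122, 123, 122, 123, 122, 121, 133, 125, 123]
236 [158, 159, 152, 139, 136, 137, 139, 125, 121, 120]
237 [131, 137, 140, 139, 139, 143, 145, 150, 154, 163]
238 [126, 126, 125, 125, 126, 127, 128, 134, 134, 130]
239 [125, 125, 121, 120, 121, 120, 121, 123, 120, 121]
```

Request:
{"method": "servo_tool", "body": {
  "rows": [
    [[40, 0, 0, 0, 0, 0, 0], [40, 0, 0, 0, 0, 0, 0], [40, 0, 0, 6, 0, 0, 0], [40, 0, 0, 10, 0, 0, 0], [40, 0, 0, 10, 0, 0, 0], [0, 0, 0, 10, 0, 0, 0], [0, 0, 0, 10, 0, 0, 0], [0, 0, 0, 10, 0, 0, 0], [0, 0, 0, 10, 0, 0, 0]]
  ]
}}

```text
clock: 6.68
position: [395.7, 331.7, -3.8]
ee_rot: [-0.351, 0.936, 0.0, 0.0]
contact_force: [0.6, 0.7, 1.1]
gripper_width: 5.7
grasp_force: 58.7
```

```bash
python3 - <<'E'
from m import *
s=arm.read_state();print(s['gripper_width'],s['grasp_force'])
p=s['position']
go(p[0]+.42*93,p[1]-.905*93,p[2],0.714)
E
```

```text
5.691829981217771 58.702907636761665
t 6.7 pos [395.7 331.7  -3.8] a 0.717 j [ 1.01  0.45 -0.5   0.   -0.61 -1.87] F [0.6 0.7 1.1] -> shift [ 25.9 -89.1  -0. ] turn [0.    0.001 0.003]
```

Request:
{"method": "servo_tool", "body": {
  "rows": [
    [[0, 3, -10, 0, 0, 0, 0], [0, 7, -23, 0, 0, 0, 0], [0, 11, -36, 0, 0, 0, 0], [0, 14, -49, 0, 0, 0, 0], [0, 18, -62, 0, 0, 0, 0], [0, 22, -75, 0, 0, 0, 0], [0, 25, -84, 0, 0, 0, 0], [0, 26, -89, 0, 0, 0, 0], [0, 26, -89, 0, 0, 0, 0], [0, 26, -89, 0, 0, 0, 0]]
  ]
}}

```text
clock: 7.92
position: [434.6, 246.6, -3.8]
ee_rot: [-0.351, 0.936, -0.001, -0.0]
contact_force: [2.9, -1.5, 5.0]
gripper_width: 5.2
grasp_force: 59.4
```

```bash
python3 - <<'E'
from m import *
go(397,332,18.5,0.714);s=arm.read_state();print(s['gripper_width'],s['grasp_force'])
im=shot('top','t2.png')[225:325,165:265,::-1]; a=shot('scene','s4.png')[150:290,290:430,::-1]
cv2.imwrite('pics/d5.png',np.hstack([cv2.resize(x,(390,390),interpolation=3) for x in (im,a)]))
E
```

```text
t 7.9 pos [434.6 246.6  -3.8] a 0.717 j [ 0.84  0.43 -0.54  0.   -0.59 -1.7 ] F [ 2.9 -1.5  5. ] -> shift [-27.7  89.1 -22.4] turn [-0.001 -0.001  0.003]
5.175815152442393 59.39788453280926
```

View pics/d5.png

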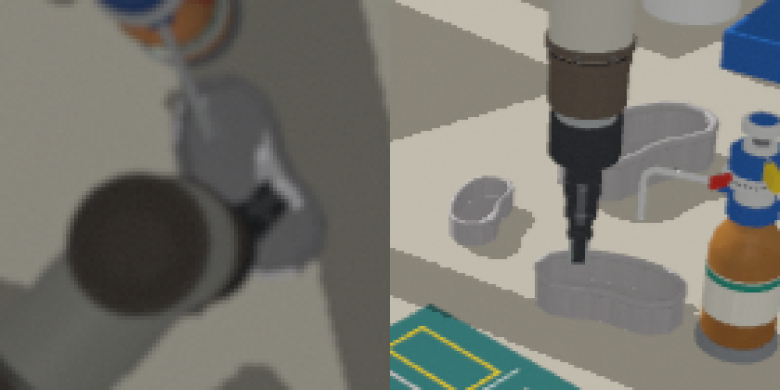

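Request:
{"method": "servo_tool", "body": {
  "rows": [
    [[40, 0, 0, 0, 0, 0, 0], [40, 0, 0, 0, 0, 0, 0], [40, 0, 0, -50, 0, 0, 0], [40, 0, 0, -112, 0, 0, 0], [40, 0, 0, -174, 0, 0, 0], [40, 0, 0, -236, 0, 0, 0], [40, 0, 0, -300, 0, 0, 0], [40, 0, 0, -330, 0, 0, 0], [40, 0, 0, -330, 0, 0, 0]]
  ]
}}

```text
clock: 9.15
position: [434.8, 247.9, 328.4]
ee_rot: [-0.351, 0.936, 0.001, 0.002]
contact_force: [-0.2, 0.7, -1.1]
gripper_width: 39.7
grasp_force: 0.0
```

```bash
python3 - <<'E'
from m import *
go(667,290,260,2.6);go(667,290,175,2.84)
E
```

```text
t 9.2 pos [434.8 247.9 328.4] a 0.717 j [ 0.84  0.1  -0.06  0.   -1.41 -1.7 ] F [-0.2  0.7 -1.1] -> shift [-202.3 -120.9   69.4] turn [-0.004  0.004 -1.883]
t 9.2 pos [434.8 247.9 328.4] a 0.717 j [ 0.84  0.1  -0.06  0.   -1.41 -1.7 ] F [-0.2  0.7 -1.1] -> shift [-201.8 -121.   154.4] turn [-0.005  0.004 -2.123]
```

Request:
{"method": "servo_tool", "body": {
  "rows": [
    [[0, -202, -121, 0, 0, 0, -2.12], [0, -202, -121, 0, 0, 0, -2.12], [0, -202, -121, 0, 0, 0, -2.12], [0, -202, -121, 0, 0, 0, -2.12], [0, -202, -121, 0, 0, 0, -2.12], [0, -202, -121, 0, 0, 0, -2.12], [0, -202, -121, 0, 0, 0, -2.12], [0, -202, -121, 0, 0, 0, -2.12], [0, -202, -121, 0, 0, 0, -2.12], [0, -202, -121, 0, 0, 0, -2.12]]
  ]
}}

```text
clock: 10.4
position: [665.4, 288.7, 323.1]
ee_rot: [0.963, -0.268, -0.002, 0.002]
contact_force: [-0.5, -0.6, -0.2]
gripper_width: -0.1
grasp_force: 0.0
```

Request:
{"method": "servo_tool", "body": {
  "rows": [
    [[0, 0, 0, 0, 0, 0, -0.2], [0, 0, 0, 0, 0, 0, -0.25], [0, 0, 0, 0, 0, 0, -0.25]]
  ]
}}

```text
clock: 10.78
position: [665.5, 288.7, 323.6]
ee_rot: [0.989, -0.15, -0.002, 0.001]
contact_force: [0.0, -1.1, -0.3]
gripper_width: 0.0
grasp_force: 0.0
```

```bash
python3 - <<'E'
from m import *
im=shot('top','t3.png')
r,w,m=dish(im,165,250,245,345); print(r,cv2.boxPoints(r).round().tolist())
go(667,290,245,2.84); go(667,290,175,2.84)
a=shot('scene','s5.png')[150:290,290:430,::-1]
cv2.imwrite('pics/d6.png',np.hstack([cv2.resize(x,(390,390),interpolation=3) for x in (im[190:330,165:265,::-1],a)]))
E
```

```text
((484.57427978515625, 236.46250915527344), (153.67762756347656, 83.8796615600586), 23.834409713745117) [[397.0, 244.0], [431.0, 167.0], [572.0, 229.0], [538.0, 306.0]]
t 10.8 pos [665.6 288.7 324. ] a 2.841 j [ 0.63  0.53  0.54 -0.   -1.58  0.64] F [ 0.6 -0.6 -0.6] -> shift [ 1.1 -1.8 79. ] turn [0.002 0.002 0.001]
t 10.8 pos [665.6 288.7 324. ] a 2.841 j [ 0.63  0.53  0.54 -0.   -1.58  0.64] F [ 0.6 -0.6 -0.6] -> shift [  1.3  -2.  149. ] turn [0.002 0.002 0.001]
```

View pics/d6.png

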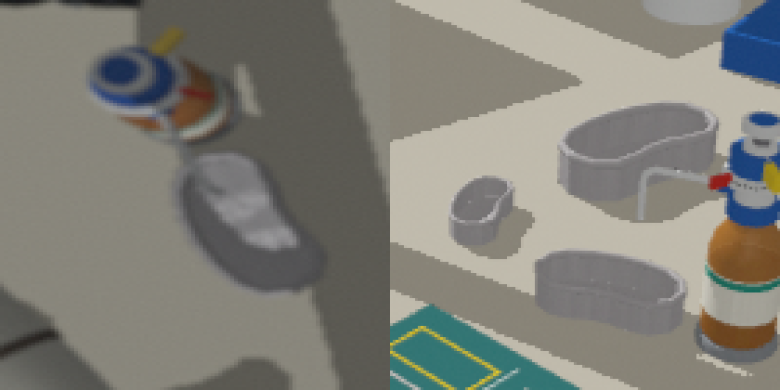

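Request:
{"method": "servo_tool", "body": {
  "rows": [
    [[0, 1, -2, 60, 0, 0, 0], [0, 1, -2, 100, 0, 0, 0], [0, 1, -2, 125, 0, 0, 0], [0, 1, -2, 140, 0, 0, 0], [0, 1, -2, 148, 0, 0, 0], [0, 1, -2, 148, 0, 0, 0]]
  ]
}}

```text
clock: 11.62
position: [667.8, 290.4, 178.2]
ee_rot: [0.989, -0.149, 0.0, -0.0]
contact_force: [-0.2, -0.2, 1.1]
gripper_width: 0.3
grasp_force: 0.0
```

```bash
python3 - <<'E'
from m import *
s=shot('scene','s6.png').astype(int); st=arm.read_state(); print(st['position'],st['contact_force'])
x,y,z=st['position']; print(proj('scene',[x,y,z]),proj('scene',[x,y,z+28]))
m=(s.max(2)<60); u=int(round(proj('scene',[x,y,z+28])[0,0]))
for r in range(140,215): print(r,''.join('#' if v else '.' for v in m[r,u-20:u+20]))
ax=np.array([619.5,283.7])
for th in (-.5,-.8,-1.1,-1.4,-1.76):
    c=ax+44*np.array([np.cos(th),np.sin(th)])+20*np.array([-np.sin(th),np.cos(th)]); print(th); go(*c,176,th+np.pi)
E
```

```text
[668.15461155 290.48161516 178.95520247] [-0.55752569  0.36641822 -0.10719034]
[[437.06345775 221.93457731]] [[438.4696645  212.43612234]]
140 ........................................
141 ........................................
142 ........................................
143 ........................................
144 ........................................
145 ........................................
146 ................#.......................
147 ...............##.......................
148 ...............##.......................
149 ...............###......................
150 ...............####.....................
151 ...............######...................
152 ...............########.................
153 ..............#############............#
154 ..............##########################
155 ..............##########################
156 ..............##########################
157 ..............##########################
158 ..............##########################
159 ..............##########################
160 .............###########################
161 ............
[... 2508 characters left out ...]
.4 -0.1] -> shift [ 2.6 10.   2.9] turn [-0.001 -0.001  0.2  ]
-0.8
t 11.7 pos [668.2 290.5 179. ] a 2.842 j [ 0.63  0.58  0.27  0.   -1.26  0.64] F [-0.6  0.4 -0.1] -> shift [ 3.7 24.4  2.9] turn [-0.001 -0.001  0.5  ]
-1.1
t 11.7 pos [668.2 290.5 179. ] a 2.842 j [ 0.63  0.58  0.27  0.   -1.26  0.64] F [-0.6  0.4 -0.1] -> shift [ 0.5 38.5  2.9] turn [-0.001 -0.001  0.8  ]
-1.4
t 11.7 pos [668.2 290.5 179. ] a 2.842 j [ 0.63  0.58  0.27  0.   -1.26  0.64] F [-0.6  0.4 -0.1] -> shift [-6.7 51.   2.9] turn [-2.0e-03 -1.0e-03  1.1e+00]
-1.76
t 11.7 pos [668.2 290.5 179. ] a 2.842 j [ 0.63  0.58  0.27  0.   -1.26  0.64] F [-0.6  0.4 -0.1] -> shift [-19.8  62.4   2.9] turn [-0.002 -0.     1.46 ]
```

Request:
{"method": "servo_tool", "body": {
  "rows": [
    [[0, 1, 4, 4, 0, 0, 0.07], [0, 3, 10, 4, 0, 0, 0.2], [0, 3, 15, 4, 0, 0, 0.3], [0, 4, 20, 4, 0, 0, 0.4], [0, 4, 24, 4, 0, 0, 0.5], [0, 3, 29, 4, 0, 0, 0.6], [0, 2, 34, 4, 0, 0, 0.7], [0, 0, 38, 4, 0, 0, 0.8], [0, -2, 43, 4, 0, 0, 0.9], [0, -4, 47, 4, 0, 0, 1.0]]
  ]
}}

```text
clock: 12.92
position: [651.4, 247.4, 175.9]
ee_rot: [0.795, -0.606, 0.001, -0.003]
contact_force: [2.3, 1.3, -1.3]
gripper_width: 0.0
grasp_force: 1.0
```

```bash
cat > tab.py <<'E'
from m import *
def tab():
    im=arm.get_image('top'); h=cv2.cvtColor(im,cv2.COLOR_RGB2HSV).astype(int)
    w=np.zeros(h.shape[:2],bool); w[195:250,180:240]=1
    ys,xs=np.nonzero(w&(abs(h[...,0]-25)<9)&(h[...,1]>130)&(h[...,2]>60)); 
    if len(xs)<3: print('no tab'); return
    p=ray('top',(xs.mean(),ys.mean()),212)[0]-[619.5,283.7]; print('tab',len(xs),p,np.arctan2(p[1],p[0]),'q',.36-.52-np.arctan2(p[1],p[0]))
E
python3 - <<'E'
from tab import *
tab()
ax=np.array([619.5,283.7])
for th in (-1.3,-1.5,-1.76,-1.9,-2.1):
    c=ax+44*np.array([np.cos(th),np.sin(th)])+20*np.array([-np.sin(th),np.cos(th)]); print(th); go(*c,175,th+np.pi)
E
```

```text
no tab
-1.3
t 13.0 pos [651.  247.1 175.9] a 1.836 j [ 0.59  0.52  0.16  0.   -1.21 -0.33] F [ 1.3  1.3 -0.2] -> shift [0.3 0.6 0.9] turn [-0.005  0.001 -0.005]
-1.5
t 13.0 pos [651.  247.1 175.9] a 1.836 j [ 0.59  0.52  0.16  0.   -1.21 -0.33] F [ 1.3  1.3 -0.2] -> shift [3.5 9.7 0.9] turn [-0.005  0.002  0.195]
-1.76
t 13.0 pos [651.  247.1 175.9] a 1.836 j [ 0.59  0.52  0.16  0.   -1.21 -0.33] F [ 1.3  1.3 -0.2] -> shift [ 4.7 22.2  0.8] turn [-0.004  0.003  0.455]
-1.9
t 13.0 pos [651.  247.1 175.9] a 1.836 j [ 0.59  0.52  0.16  0.   -1.21 -0.33] F [ 1.3  1.3 -0.2] -> shift [ 4.1 28.9  0.8] turn [-0.004  0.003  0.595]
-2.1
t 13.0 pos [651.  247.1 175.9] a 1.836 j [ 0.59  0.52  0.16  0.   -1.21 -0.33] F [ 1.3  1.3 -0.2] -> shift [ 1.5 38.2  0.8] turn [-0.004  0.003  0.795]
```

Force of about 2 N fits the collar's friction, so the tab is moving. I continue to the stop.

Request:
{"method": "servo_tool", "body": {
  "rows": [
    [[0, 2, 5, 0, 0, 0, 0.1], [0, 3, 10, 0, 0, 0, 0.2], [0, 4, 14, 0, 0, 0, 0.3], [0, 5, 18, 0, 0, 0, 0.38], [0, 5, 22, 0, 0, 0, 0.45], [0, 5, 22, 0, 0, 0, 0.45]]
  ]
}}

```text
clock: 13.72
position: [631.1, 236.4, 175.7]
ee_rot: [-0.642, 0.767, -0.0, 0.002]
contact_force: [1.7, 0.5, 0.9]
gripper_width: 0.2
grasp_force: 0.8
```

```bash
python3 - <<'E'
from tab import *
tab()
im=arm.get_image('scene'); h=cv2.cvtColor(im,cv2.COLOR_RGB2HSV).astype(int)
w=np.zeros(h.shape[:2],bool); w[195:235,380:450]=1
for n,hm in (('y',(abs(h[...,0]-27)<8)),('r',(h[...,0]<6)|(h[...,0]>174))):
    ys,xs=np.nonzero(w&hm&(h[...,1]>150)&(h[...,2]>90)); print(n,len(xs),xs.mean() if len(xs) else 0,ys.mean() if len(ys) else 0, xs.min(initial=999),xs.max(initial=0))
ax=np.array([619.5,283.7])
for q in(0.4,1.2,1.4,1.5,1.6):
    a=.36-.52-q; print(q,proj('scene',[*(ax+46*np.array([np.cos(a),np.sin(a)])),208]))
go(640,240,175,1.38)
E
```

```text
tab 4 [-10.96596863 -50.02825237] -1.7865791586087845 q 1.6265791586087843
y 22 407.72727272727275 211.4090909090909 406 409
r 13 406.84615384615387 215.84615384615384 405 410
0.4 [[428.12792496 214.71744025]]
1.2 [[413.88068379 213.28166993]]
1.4 [[410.77924566 212.15723712]]
1.5 [[409.39446401 211.50754915]]
1.6 [[408.13924408 210.80898942]]
t 13.8 pos [631.1 236.1 175.3] a 1.394 j [ 0.6   0.48  0.1   0.   -1.18 -0.78] F [2.7 0.5 0.4] -> shift [-5.4 -8.1  0.3] turn [-0.002  0.001  0.014]
```

Request:
{"method": "servo_tool", "body": {
  "rows": [
    [[0, 0, 2, 0, 0, 0, 0], [0, 0, 4, 0, 0, 0, 0], [0, 0, 4, 0, 0, 0, 0]]
  ]
}}

```text
clock: 14.2
position: [630.1, 236.3, 175.4]
ee_rot: [-0.641, 0.767, -0.002, 0.004]
contact_force: [9.1, -2.1, -1.2]
gripper_width: -0.1
grasp_force: 5.2
```

Request:
{"method": "servo_tool", "body": {
  "rows": [
    [[0, 0, 2, 0, 0, 0, 0], [0, 0, 3, 0, 0, 0, 0], [0, 0, 3, 0, 0, 0, 0]]
  ]
}}

```text
clock: 14.58
position: [629.7, 236.5, 175.7]
ee_rot: [-0.641, 0.767, -0.004, 0.006]
contact_force: [17.2, -4.0, -3.7]
gripper_width: -0.2
grasp_force: 8.6
```

Request:
{"method": "servo_tool", "body": {
  "rows": [
    [[0, 0, -10, 0, 0, 0, 0], [0, 0, -22, 0, 0, 0, 0], [0, 0, -22, -60, 0, 0, 0], [0, 0, -22, -90, 0, 0, 0], [0, 0, -22, -90, 0, 0, 0]]
  ]
}}

```text
clock: 15.2
position: [645.8, 233.7, 267.4]
ee_rot: [-0.641, 0.767, -0.0, 0.003]
contact_force: [-1.2, -0.0, -0.1]
gripper_width: 0.1
grasp_force: 0.0
```

```bash
python3 - <<'E'
from tab import *
tab(); go(619.5,283.7,228,1.394)
E
```

```text
tab 42 [ -7.58524032 -40.91888024] -1.754088364791472 q 1.5940883647914719
t 15.2 pos [644.8 233.5 264.8] a 1.392 j [ 0.58  0.46  0.28 -0.   -1.39 -0.76] F [ 0.  -0.3 -1. ] -> shift [-44.9  33.8  36.8] turn [-0.     0.001 -0.002]
```

Collar is at its stop (q≈1.59) and the dish is under the spout. I go above the pump cap, then press gradually.

Request:
{"method": "servo_tool", "body": {
  "rows": [
    [[0, -45, 34, 0, 0, 0, 0], [0, -45, 34, 0, 0, 0, 0], [0, -45, 34, 25, 0, 0, 0], [0, -45, 34, 37, 0, 0, 0], [0, -45, 34, 37, 0, 0, 0]]
  ]
}}

```text
clock: 15.88
position: [618.9, 282.6, 224.9]
ee_rot: [-0.641, 0.768, 0.0, -0.002]
contact_force: [-0.1, -0.2, 0.6]
gripper_width: -0.2
grasp_force: 0.0
```

Request:
{"method": "servo_tool", "body": {
  "rows": [
    [[0, 0, 0, 3, 0, 0, 0], [0, 0, 0, 6, 0, 0, 0], [0, 0, 0, 9, 0, 0, 0], [0, 0, 0, 12, 0, 0, 0], [0, 0, 0, 12, 0, 0, 0]]
  ]
}}

```text
clock: 16.5
position: [619.7, 283.5, 216.0]
ee_rot: [-0.641, 0.767, -0.0, 0.001]
contact_force: [-1.8, -0.6, 4.1]
gripper_width: 0.0
grasp_force: 2.1
```

Contact at about 217. Now the full press.

Request:
{"method": "servo_tool", "body": {
  "rows": [
    [[0, 0, 0, 3, 0, 0, 0], [0, 0, 0, 6, 0, 0, 0], [0, 0, 0, 9, 0, 0, 0], [0, 0, 0, 12, 0, 0, 0], [0, 0, 0, 12, 0, 0, 0], [0, 0, 0, 12, 0, 0, 0]]
  ]
}}

```text
clock: 17.25
position: [619.9, 283.5, 208.7]
ee_rot: [-0.642, 0.767, -0.001, 0.002]
contact_force: [-7.3, -1.4, 17.4]
gripper_width: 0.2
grasp_force: 8.8
```

Request:
{"method": "servo_tool", "body": {
  "rows": [
    [[0, 0, 0, -12, 0, 0, 0], [0, 0, 0, -60, 0, 0, 0], [0, 0, 0, -120, 0, 0, 0], [0, 0, 0, -120, 0, 0, 0]]
  ]
}}

```text
clock: 17.75
position: [621.5, 284.4, 329.0]
ee_rot: [-0.641, 0.767, -0.001, 0.006]
contact_force: [-0.1, -0.1, 0.2]
gripper_width: 0.4
grasp_force: 0.0
```

```bash
python3 - <<'E'
from tab import *
tab(); go(434.6,246.6,320,0.717);go(434.6,246.6,100,0.717)
E
```

```text
tab 42 [ -8.01270121 -40.30459761] -1.7670412880509903 q 1.6070412880509903
t 17.8 pos [620.1 284.1 325.2] a 1.392 j [ 0.67  0.44  0.39 -0.   -1.52 -0.85] F [ 0.4 -0.5 -0.4] -> shift [ 70.  175.9   4.3] turn [-0.002  0.005  0.675]
t 17.8 pos [620.1 284.1 325.2] a 1.392 j [ 0.67  0.44  0.39 -0.   -1.52 -0.85] F [ 0.4 -0.5 -0.4] -> shift [ 70.9 176.6 224.3] turn [-0.002  0.005  0.675]
```

Request:
{"method": "servo_tool", "body": {
  "rows": [
    [[40, 70, 176, 0, 0, 0, 0.675], [40, 70, 176, 0, 0, 0, 0.675], [40, 70, 176, 0, 0, 0, 0.675], [40, 70, 176, 0, 0, 0, 0.675], [40, 70, 176, 100, 0, 0, 0.675], [40, 70, 176, 160, 0, 0, 0.675], [40, 70, 176, 225, 0, 0, 0.675], [40, 70, 176, 225, 0, 0, 0.675], [40, 70, 176, 225, 0, 0, 0.675]]
  ]
}}

```text
clock: 18.92
position: [431.0, 243.3, 93.9]
ee_rot: [-0.35, 0.937, -0.002, -0.005]
contact_force: [1.0, -0.1, 0.1]
gripper_width: 39.8
grasp_force: 0.0
```

```bash
python3 - <<'E'
from m import *
go(434.6,246.6,-3.5,0.717)
E
```

```text
t 18.9 pos [431.  243.3  93.9] a 0.716 j [ 0.84  0.28 -0.45 -0.   -0.85 -1.7 ] F [ 1.  -0.1  0.1] -> shift [-5.9  0.2 97.4] turn [-0.001 -0.01  -0.001]
```

Request:
{"method": "servo_tool", "body": {
  "rows": [
    [[40, -2, 0, 40, 0, 0, 0], [40, -2, 0, 80, 0, 0, 0], [40, -2, 0, 100, 0, 0, 0], [40, -2, 0, 100, 0, 0, 0], [0, -2, 0, 100, 0, 0, 0], [0, -2, 0, 100, 0, 0, 0], [0, -2, 0, 100, 0, 0, 0], [0, -2, 0, 100, 0, 0, 0]]
  ]
}}

```text
clock: 19.92
position: [436.2, 248.2, -0.3]
ee_rot: [-0.351, 0.936, 0.001, 0.002]
contact_force: [-0.9, 0.6, 7.1]
gripper_width: 5.1
grasp_force: 58.9
```

Request:
{"method": "servo_tool", "body": {
  "rows": [
    [[0, -3, 10, 0, 0, 0, 0], [0, -7, 24, 0, 0, 0, 0], [0, -11, 38, 0, 0, 0, 0], [0, -15, 52, 0, 0, 0, 0], [0, -19, 66, 0, 0, 0, 0], [0, -23, 80, 0, 0, 0, 0], [0, -27, 94, 0, 0, 0, 0], [0, -30, 104, 0, 0, 0, 0], [0, -30, 104, 0, 0, 0, 0], [0, -30, 104, 0, 0, 0, 0]]
  ]
}}

```text
clock: 21.18
position: [390.4, 346.3, -0.2]
ee_rot: [-0.351, 0.936, 0.001, 0.001]
contact_force: [0.0, -1.6, 5.7]
gripper_width: 5.1
grasp_force: 59.2
```

Request:
{"method": "servo_tool", "body": {
  "rows": [
    [[40, 0, 0, 0, 0, 0, 0], [40, 0, 0, 0, 0, 0, 0], [40, 0, 0, -50, 0, 0, 0], [40, 0, 0, -110, 0, 0, 0], [40, 0, 0, -150, 0, 0, 0], [40, 0, 0, -150, 0, 0, 0], [40, 0, 0, -150, 0, 0, 0]]
  ]
}}

```text
clock: 22.05
position: [388.9, 344.8, 147.2]
ee_rot: [-0.351, 0.937, -0.0, -0.001]
contact_force: [-0.8, -0.2, -0.9]
gripper_width: 40.1
grasp_force: 0.0
```

```bash
cat >> m.py <<'E'
def tl2(im,hull):
    h=cv2.cvtColor(im,cv2.COLOR_RGB2HSV); mm=np.zeros(im.shape[:2],np.uint8); cv2.fillConvexPoly(mm,hull,1)
    h16=h.astype(int)
    m=((h16[...,1]<60)&(mm>0)).astype(np.uint8); m=cv2.morphologyEx(m,cv2.MORPH_OPEN,np.ones((5,5)))
    out=[]
    for c in cv2.findContours(m,0,1)[0]:
        if cv2.contourArea(c)<150: continue
        r=cv2.minAreaRect(ray('top',c[:,0,:],12).astype(np.float32)); b=cv2.boxPoints(r)
        e=max([b[1]-b[0],b[2]-b[1]],key=np.linalg.norm); a=np.arctan2(e[1],e[0]); a=(a+np.pi/2)%np.pi-np.pi/2
        out.append((np.array(r[0]),a,np.array(r[1])))
    return sorted(out,key=lambda o:-o[0][1])
E
python3 - <<'E'
from m import *
im=shot('top','t4.png'); hull=np.load('hull.npy')
r,w,m=dish(im,165,250,245,345); print('dish',r)
for f in (tl,tl2):
  for t in f(im,hull): print(f.__name__,[np.round(x,3) for x in t])
# white outlines: centres of enclosed interiors
h=cv2.cvtColor(im,cv2.COLOR_RGB2HSV).astype(int)
a=.0326
for k in range(4): print('slot',k+1,np.array([440.9,40.2])+76*k*np.array([np.sin(a),-np.cos(a)]))
mm=np.zeros(im.shape[:2],np.uint8); cv2.fillConvexPoly(mm,hull,1)
g=((mm>0)&(h[...,1]>np.where(h[...,2]<60,105,120))&(abs(h[...,0]-88)<12)).astype(np.uint8)
n,l,s,c=cv2.connectedComponentsWithStats(g,connectivity=4)
for i in range(1,n):
    if 200<s[i,4]<900: print('int',s[i],ray('top',c[i],0))
go(589,50,120,.19)
E
```

```text
dish ((392.9583435058594, 338.72296142578125), (128.2779998779297, 248.69139099121094), 79.47135925292969)
tl [array([588.816,  49.852]), np.float64(0.206), array([ 46.291, 102.963])]
tl [array([589.19 , -47.056]), np.float64(0.094), array([ 46.245, 102.553])]
tl [array([ 610.462, -132.513]), np.float64(0.252), array([ 46.479, 102.441])]
tl [array([ 617.076, -313.474]), np.float64(-0.118), array([ 47.227, 104.037])]
tl2 [array([589.023,  49.441]), np.float32(0.197), array([103.422,  45.234])]
tl2 [array([588.892, -47.21 ]), np.float32(0.091), array([102.658,  45.315])]
tl2 [array([ 610.459, -132.769]), np.float32(0.261), array([103.141,  46.011])]
tl2 [array([ 617.9  , -313.389]), np.float32(-0.04), array([ 45.342, 101.062])]
slot 1 [440.9  40.2]
slot 2 [443.37716117 -35.7596187 ]
slot 3 [ 445.85432235 -111.71923739]
slot 4 [ 448.33148352 -187.67885609]
t 22.1 pos [388.8 344.5 146.6] a 0.717 j [ 1.04  0.26 -0.33 -0.   -0.99 -1.89] F [-0.7 -0.4 -0.5] -> shift [  42.4 -353.5   26.9] turn [-0.001 -0.003  0.527]
```

Request:
{"method": "servo_tool", "body": {
  "rows": [
    [[55, 42, -354, 0, 0, 0, 0.52], [55, 42, -354, 0, 0, 0, 0.52], [55, 42, -354, 0, 0, 0, 0.52], [55, 42, -354, 0, 0, 0, 0.52], [55, 42, -354, 0, 0, 0, 0.52], [55, 42, -354, 0, 0, 0, 0.52], [55, 42, -354, 60, 0, 0, 0.52], [55, 42, -354, 100, 0, 0, 0.52], [55, 42, -354, 100, 0, 0, 0.52], [55, 42, -354, 100, 0, 0, 0.52]]
  ]
}}

```text
clock: 23.35
position: [591.3, 51.1, 48.7]
ee_rot: [-0.099, 0.995, -0.0, 0.0]
contact_force: [0.0, 1.0, 0.6]
gripper_width: 54.9
grasp_force: 0.0
```

```bash
python3 - <<'E'
from m import *
go(589,49.5,-20,.2)
im=cv2.imread('pics/t4.png'); V=im.max(2); S=im[...,2].astype(int)  # red channel: bright on white/yellow, low on green
th=cv2.morphologyEx(im[...,2],cv2.MORPH_TOPHAT,np.ones((7,7)))
mm=np.zeros(V.shape,np.uint8); cv2.fillConvexPoly(mm,np.load('hull.npy'),1); mm=cv2.erode(mm,np.ones((5,5)))
m=((th>18)&(mm>0)).astype(np.uint8)
n,l,s,c=cv2.connectedComponentsWithStats(m,connectivity=8)
for i in range(1,n):
    if s[i,4]>40:
        ys,xs=np.nonzero(l==i); r=cv2.minAreaRect(ray('top',np.c_[xs,ys],0).astype(np.float32)); print(s[i],np.round(r[0],1),np.round(r[1],1),round(r[2],2))
E
```

```text
t 23.4 pos [591.3  51.1  48.7] a 0.198 j [ 0.36  0.48 -0.26  0.   -0.83 -1.73] F [0.  1.  0.6] -> shift [ 2.7 -1.1 68.7] turn [-0.001  0.001 -0.002]
[402 256  21   5  61] [ 517.3 -313.7] [ 9.5 60.9] 3.44
[385 261  23  41 375] [ 449.6 -263.1] [117.2  63.7] 2.31
[360 263  23  40 367] [ 447.  -187.3] [117.   63.5] 1.37
[309 265  23  41 375] [442.2 -35.6] [117.5  63.7] 2.39
[335 264  23  40 363] [ 444.2 -111.3] [116.4  63.3] 2.09
[284 266  23  41 416] [440.   40.6] [118.9  64.1] 1.67
```

Request:
{"method": "servo_tool", "body": {
  "rows": [
    [[55, 3, -1, 40, 0, 0, 0], [55, 3, -1, 60, 0, 0, 0], [55, 3, -1, 68, 0, 0, 0], [55, 3, -1, 72, 0, 0, 0], [55, 3, -1, 74, 0, 0, 0], [55, 3, -1, 74, 0, 0, 0]]
  ]
}}

```text
clock: 24.1
position: [588.3, 49.5, -25.3]
ee_rot: [-0.098, 0.995, 0.0, 0.001]
contact_force: [0.8, 0.2, -0.7]
gripper_width: 55.0
grasp_force: 0.0
```

Request:
{"method": "servo_tool", "body": {
  "rows": [
    [[0, 0, 0, 0, 0, 0, 0], [0, 0, 0, 0, 0, 0, 0], [0, 0, 0, 0, 0, 0, 0], [0, 0, 0, 0, 0, 0, 0], [0, 0, 0, 0, 0, 0, 0]]
  ]
}}

```text
clock: 24.72
position: [588.3, 49.5, -25.0]
ee_rot: [-0.098, 0.995, 0.0, 0.001]
contact_force: [-1.0, -0.1, 5.3]
gripper_width: 37.4
grasp_force: 60.8
```

```bash
python3 - <<'E'
from m import *
im=shot('top','t5.png')
for t in tl2(im,np.load('hull.npy')): print([np.round(x,3) for x in t])
s=arm.read_state();x,y,z=s['position'];print(s['gripper_width'],s['grasp_force'])
go(440.2,40.4,z,.033)
E
```

```text
[array([610.016,  44.617]), np.float32(-0.01), array([116.72, 144.87])]
[array([589.05 , -46.923]), np.float32(0.102), array([103.265,  45.76 ])]
[array([ 610.238, -132.704]), np.float32(0.258), array([103.503,  46.129])]
[array([ 624.196, -277.109]), np.float32(-0.11), array([ 45.792, 102.865])]
37.79397286714944 60.84264636039734
t 24.8 pos [588.3  49.5 -25. ] a 0.197 j [ 0.36  0.58 -0.33  0.   -0.66 -1.73] F [-1.7  0.4  5.3] -> shift [147.   20.1  -0.2] turn [0.    0.001 0.164]
```

Request:
{"method": "servo_tool", "body": {
  "rows": [
    [[0, 12, 2, 0, 0, 0, 0.01], [0, 29, 4, 0, 0, 0, 0.03], [0, 47, 6, 0, 0, 0, 0.05], [0, 65, 9, 0, 0, 0, 0.08], [0, 83, 11, 0, 0, 0, 0.1], [0, 101, 14, 0, 0, 0, 0.12], [0, 119, 16, 0, 0, 0, 0.14], [0, 135, 18, 0, 0, 0, 0.16], [0, 146, 20, 0, 0, 0, 0.164], [0, 147, 20, 0, 0, 0, 0.164]]
  ]
}}

```text
clock: 26.02
position: [440.3, 40.9, -25.0]
ee_rot: [-0.017, 1.0, 0.001, 0.002]
contact_force: [2.5, 1.4, 6.8]
gripper_width: 38.0
grasp_force: 61.0
```

Request:
{"method": "servo_tool", "body": {
  "rows": [
    [[0, 0, 0, 0, 0, 0, 0], [0, 0, 0, 0, 0, 0, 0], [0, 0, 0, 0, 0, 0, 0]]
  ]
}}

```text
clock: 26.4
position: [440.3, 40.9, -25.1]
ee_rot: [-0.017, 1.0, 0.001, 0.001]
contact_force: [-0.7, 0.9, 10.1]
gripper_width: 37.9
grasp_force: 61.3
```

```bash
python3 - <<'E'
from m import *
s=arm.read_state();x,y,z=s['position'];print(s['gripper_width'],s['grasp_force'])
go(440.2,40.4,z,.033)
E
```

```text
37.943441484197244 61.30642890930176
t 26.4 pos [440.3  40.9 -25.1] a 0.033 j [ 0.46  0.41 -0.7   0.   -0.46 -2.  ] F [-0.7  0.9 10.1] -> shift [ 0.1 -0.4 -0. ] turn [0.001 0.002 0.   ]
```

Request:
{"method": "servo_tool", "body": {
  "rows": [
    [[55, 0, 0, 0, 0, 0, 0], [55, 0, 0, 0, 0, 0, 0], [55, 0, 0, -40, 0, 0, 0], [55, 0, 0, -75, 0, 0, 0], [55, -60, -38, -75, 0, 0, -0.067], [55, -110, -70, -75, 0, 0, -0.067], [55, -146, -93, -75, 0, 0, -0.067], [55, -146, -93, -75, 0, 0, -0.067], [55, -146, -93, -75, 0, 0, -0.067], [55, -146, -93, -75, 0, 0, -0.067]]
  ]
}}

```text
clock: 27.65
position: [587.2, -47.4, 48.8]
ee_rot: [-0.05, 0.999, 0.0, -0.001]
contact_force: [-0.7, -0.4, 0.9]
gripper_width: 54.8
grasp_force: 0.0
```

```bash
python3 - <<'E'
from m import *
im=shot('top','t6.png')
for t in tl2(im,np.load('hull.npy')): print([np.round(x,3) for x in t])
go(589,-47,-25,.098)
E
```

```text
[array([524.243, -32.33 ]), np.float32(0.035), array([321.489, 265.733])]
[array([ 623.662, -276.962]), np.float32(-0.105), array([ 45.98, 103.88])]
t 27.7 pos [587.5 -47.3  49.1] a 0.101 j [ 0.19  0.48 -0.27 -0.   -0.82 -1.66] F [ 0.1 -0.3  0.5] -> shift [-1.6  0.2 74.1] turn [ 0.    -0.001  0.003]
```

Request:
{"method": "servo_tool", "body": {
  "rows": [
    [[55, -2, 0, 40, 0, 0, 0], [55, -2, 0, 60, 0, 0, 0], [55, -2, 0, 70, 0, 0, 0], [55, -2, 0, 74, 0, 0, 0], [55, -2, 0, 74, 0, 0, 0], [0, -2, 0, 74, 0, 0, 0], [0, -2, 0, 74, 0, 0, 0], [0, -2, 0, 74, 0, 0, 0], [0, -2, 0, 74, 0, 0, 0], [0, -2, 0, 74, 0, 0, 0]]
  ]
}}

```text
clock: 28.95
position: [591.5, -47.6, -23.7]
ee_rot: [-0.05, 0.999, 0.0, 0.001]
contact_force: [-1.3, 1.6, 5.5]
gripper_width: 37.6
grasp_force: 60.7
```

```bash
python3 - <<'E'
from m import *
go(442.4,-35.6,-25.2,.033)
E
```

```text
t 28.9 pos [591.5 -47.6 -23.7] a 0.1 j [ 0.19  0.58 -0.32  0.   -0.67 -1.66] F [-1.3  1.6  5.5] -> shift [147.2  26.9   1.2] turn [-0.     0.002  0.067]
```

Request:
{"method": "servo_tool", "body": {
  "rows": [
    [[0, 12, 2, 0, 0, 0, 0.01], [0, 29, 5, 0, 0, 0, 0.02], [0, 47, 8, 0, 0, 0, 0.03], [0, 65, 12, 0, 0, 0, 0.04], [0, 83, 15, 0, 0, 0, 0.05], [0, 101, 19, 0, 0, 0, 0.06], [0, 119, 22, 0, 0, 0, 0.067], [0, 135, 25, 0, 0, 0, 0.067], [0, 145, 27, 0, 0, 0, 0.067], [0, 145, 27, 0, 0, 0, 0.067]]
  ]
}}

```text
clock: 30.2
position: [444.2, -34.8, -23.7]
ee_rot: [-0.017, 1.0, 0.0, 0.002]
contact_force: [-0.8, 3.8, 10.4]
gripper_width: 37.8
grasp_force: 61.3
```

Request:
{"method": "servo_tool", "body": {
  "rows": [
    [[0, 0, 0, 0, 0, 0, 0], [0, 0, 0, 0, 0, 0, 0]]
  ]
}}

```text
clock: 30.45
position: [444.3, -34.8, -23.7]
ee_rot: [-0.017, 1.0, 0.0, 0.001]
contact_force: [-1.4, 3.0, 10.9]
gripper_width: 37.6
grasp_force: 61.4
```

```bash
python3 - <<'E'
from m import *
s=arm.read_state();print(s['gripper_width'])
go(444.5,-35.6,-25,.033); go(610.3,-132.7,50,.258)
E
```

```text
37.62880222553733
t 30.4 pos [444.3 -34.8 -23.7] a 0.033 j [ 0.29  0.41 -0.69  0.   -0.47 -1.83] F [-1.4  3.  10.9] -> shift [-0.2 -0.8  1.3] turn [0.001 0.003 0.   ]
t 30.4 pos [444.3 -34.8 -23.7] a 0.033 j [ 0.29  0.41 -0.69  0.   -0.47 -1.83] F [-1.4  3.  10.9] -> shift [-162.9 -103.3  -73.3] turn [ 0.     0.003 -0.225]
```

Request:
{"method": "servo_tool", "body": {
  "rows": [
    [[55, 0, 0, 0, 0, 0, 0], [55, 0, 0, 0, 0, 0, 0], [55, 0, 0, -40, 0, 0, 0], [55, 0, 0, -74, 0, 0, 0], [55, -60, -38, -74, 0, 0, -0.1], [55, -110, -70, -74, 0, 0, -0.22], [55, -163, -103, -74, 0, 0, -0.22], [55, -163, -103, -74, 0, 0, -0.22], [55, -163, -103, -74, 0, 0, -0.22], [55, -163, -103, -74, 0, 0, -0.22]]
  ]
}}

```text
clock: 31.7
position: [608.3, -132.3, 48.7]
ee_rot: [-0.126, 0.992, 0.0, -0.001]
contact_force: [0.2, -0.6, 0.4]
gripper_width: 54.8
grasp_force: 0.0
```

```bash
python3 - <<'E'
from m import *
im=shot('top','t7.png')
for t in tl2(im,np.load('hull.npy')): print([np.round(x,3) for x in t])
go(610.3,-132.7,-24,.258)
E
```

```text
[array([525.496, -74.882]), np.float32(-1.538), array([321.861, 350.481])]
[array([ 623.677, -277.014]), np.float32(-0.108), array([ 45.872, 103.886])]
t 31.8 pos [ 608.6 -132.2   49.1] a 0.254 j [ 0.05  0.52 -0.19 -0.   -0.86 -1.36] F [0.7 0.1 0.5] -> shift [-1.6 -0.9 73.1] turn [ 0.    -0.001 -0.004]
```

Request:
{"method": "servo_tool", "body": {
  "rows": [
    [[55, 0, -1, 40, 0, 0, 0], [55, 0, -1, 60, 0, 0, 0], [55, 0, -1, 70, 0, 0, 0], [55, 0, -1, 74, 0, 0, 0], [55, 0, -1, 74, 0, 0, 0], [0, 0, -1, 74, 0, 0, 0], [0, 0, -1, 74, 0, 0, 0], [0, 0, -1, 74, 0, 0, 0], [0, 0, -1, 74, 0, 0, 0], [0, 0, -1, 74, 0, 0, 0]]
  ]
}}

```text
clock: 33.0
position: [611.1, -133.9, -23.6]
ee_rot: [-0.126, 0.992, -0.0, 0.001]
contact_force: [-2.1, 0.2, 5.8]
gripper_width: 37.6
grasp_force: 60.8
```

```bash
python3 - <<'E'
from m import *
go(444.4,-111.4,-24,.033)
E
```

```text
t 33.0 pos [ 611.1 -133.9  -23.6] a 0.253 j [ 0.04  0.62 -0.24  0.   -0.71 -1.36] F [-2.1  0.2  5.8] -> shift [155.8  63.6   0. ] turn [-0.001  0.002  0.22 ]
```

Request:
{"method": "servo_tool", "body": {
  "rows": [
    [[0, 14, 6, 0, 0, 0, 0.02], [0, 32, 13, 0, 0, 0, 0.05], [0, 51, 21, 0, 0, 0, 0.08], [0, 70, 29, 0, 0, 0, 0.11], [0, 89, 36, 0, 0, 0, 0.14], [0, 108, 44, 0, 0, 0, 0.17], [0, 127, 52, 0, 0, 0, 0.2], [0, 145, 59, 0, 0, 0, 0.22], [0, 155, 63, 0, 0, 0, 0.22], [0, 155, 63, 0, 0, 0, 0.22]]
  ]
}}

```text
clock: 34.25
position: [445.5, -111.4, -23.7]
ee_rot: [-0.017, 1.0, 0.0, 0.002]
contact_force: [-0.9, 2.1, 10.7]
gripper_width: 37.9
grasp_force: 61.3
```

Request:
{"method": "servo_tool", "body": {
  "rows": [
    [[0, 0, 0, 0, 0, 0, 0], [0, 0, 0, 0, 0, 0, 0]]
  ]
}}

```text
clock: 34.5
position: [445.5, -111.4, -23.7]
ee_rot: [-0.017, 1.0, 0.0, 0.001]
contact_force: [-1.6, 2.4, 12.9]
gripper_width: 37.7
grasp_force: 61.5
```

```bash
python3 - <<'E'
from m import *
s=arm.read_state();print(s['gripper_width'])
go(445.3,-111.4,-25,.033); go(623.8,-277,50,-.108)
E
```

```text
37.69092599417683
t 34.5 pos [ 445.5 -111.4  -23.7] a 0.034 j [ 0.11  0.42 -0.66  0.   -0.49 -1.65] F [-1.6  2.4 12.9] -> shift [0.2 0.  1.3] turn [0.    0.002 0.001]
t 34.5 pos [ 445.5 -111.4  -23.7] a 0.034 j [ 0.11  0.42 -0.66  0.   -0.49 -1.65] F [-1.6  2.4 12.9] -> shift [-172.8 -171.5  -73.3] turn [0.    0.002 0.142]
```

Request:
{"method": "servo_tool", "body": {
  "rows": [
    [[55, 0, 0, 0, 0, 0, 0], [55, 0, 0, 0, 0, 0, 0], [55, 0, 0, -40, 0, 0, 0], [55, 0, 0, -74, 0, 0, 0], [55, -43, -43, -74, 0, 0, 0.07], [55, -86, -86, -74, 0, 0, 0.142], [55, -129, -129, -74, 0, 0, 0.142], [55, -173, -172, -74, 0, 0, 0.142], [55, -173, -172, -74, 0, 0, 0.142], [55, -173, -172, -74, 0, 0, 0.142]]
  ]
}}

```text
clock: 35.75
position: [621.5, -277.6, 47.5]
ee_rot: [0.055, 0.998, 0.0, -0.002]
contact_force: [0.2, 0.1, -1.1]
gripper_width: 54.8
grasp_force: 0.0
```

Request:
{"method": "servo_tool", "body": {
  "rows": [
    [[55, 0, 0, 0, 0, 0, 0], [55, 0, 0, 0, 0, 0, 0]]
  ]
}}

```text
clock: 36.0
position: [622.5, -277.0, 49.7]
ee_rot: [0.054, 0.999, 0.0, 0.0]
contact_force: [0.4, -0.0, 0.3]
gripper_width: 55.2
grasp_force: 0.0
```

```bash
python3 - <<'E'
from m import *
go(623.8,-277,-24,-.108)
E
```

```text
t 36.0 pos [ 622.5 -277.    49.7] a -0.108 j [-0.18  0.61 -0.02 -0.   -0.94 -1.5 ] F [ 0.4 -0.   0.3] -> shift [-1.3  0.1 73.7] turn [ 0.  0. -0.]
```

Request:
{"method": "servo_tool", "body": {
  "rows": [
    [[55, -1, 0, 40, 0, 0, 0], [55, -1, 0, 60, 0, 0, 0], [55, -1, 0, 70, 0, 0, 0], [55, -1, 0, 74, 0, 0, 0], [55, -1, 0, 74, 0, 0, 0], [0, -1, 0, 74, 0, 0, 0], [0, -1, 0, 74, 0, 0, 0], [0, -1, 0, 74, 0, 0, 0], [0, -1, 0, 74, 0, 0, 0], [0, -1, 0, 74, 0, 0, 0]]
  ]
}}

```text
clock: 37.25
position: [624.8, -278.3, -23.5]
ee_rot: [0.054, 0.999, -0.0, 0.001]
contact_force: [-1.3, 0.0, 5.7]
gripper_width: 37.7
grasp_force: 60.9
```

```bash
python3 - <<'E'
from m import *
go(447,-187.4,-24,.033)
E
```

```text
t 37.2 pos [ 624.8 -278.3  -23.5] a -0.109 j [-0.18  0.69 -0.07  0.   -0.8  -1.5 ] F [-1.3  0.   5.7] -> shift [186.7  71.1   0. ] turn [-0.001  0.002 -0.142]
```

Request:
{"method": "servo_tool", "body": {
  "rows": [
    [[0, 16, 6, 0, 0, 0, -0.02], [0, 38, 14, 0, 0, 0, -0.04], [0, 60, 23, 0, 0, 0, -0.06], [0, 83, 31, 0, 0, 0, -0.08], [0, 106, 40, 0, 0, 0, -0.1], [0, 129, 49, 0, 0, 0, -0.12], [0, 152, 58, 0, 0, 0, -0.14], [0, 174, 66, 0, 0, 0, -0.142], [0, 186, 71, 0, 0, 0, -0.142], [0, 186, 71, 0, 0, 0, -0.142]]
  ]
}}

```text
clock: 38.5
position: [447.5, -186.7, -23.6]
ee_rot: [-0.017, 1.0, -0.0, 0.001]
contact_force: [-0.4, 4.0, 12.3]
gripper_width: 37.4
grasp_force: 61.6
```

Request:
{"method": "servo_tool", "body": {
  "rows": [
    [[0, 0, 0, 0, 0, 0, 0], [55, 0, 0, 0, 0, 0, 0], [55, 0, 0, 0, 0, 0, 0], [55, 0, 0, -40, 0, 0, 0], [55, 0, 0, -90, 0, 0, 0], [55, -40, -50, -140, 0, 0, 0], [55, -80, -100, -180, 0, 0, 0], [55, -100, -160, -220, 0, 0, 0], [55, -120, -220, -260, 0, 0, 0], [55, -120, -280, -260, 0, 0, 0]]
  ]
}}

```text
clock: 39.75
position: [568.7, -420.6, 223.9]
ee_rot: [-0.017, 1.0, -0.0, 0.001]
contact_force: [1.6, 0.3, 1.0]
gripper_width: 54.8
grasp_force: 0.0
```

Request:
{"method": "servo_tool", "body": {
  "rows": [
    [[55, 0, -60, 0, 0, 0, 0], [55, 0, -120, 0, 0, 0, 0], [55, 0, -120, 0, 0, 0, 0]]
  ]
}}

```text
clock: 40.12
position: [569.3, -542.8, 216.9]
ee_rot: [-0.014, 1.0, 0.002, -0.002]
contact_force: [0.5, 0.3, -1.0]
gripper_width: 54.9
grasp_force: 0.0
```

```bash
python3 - <<'E'
from tab import *
im=shot('top','t8.png'); hull=np.load('hull.npy')
h=cv2.cvtColor(im,cv2.COLOR_RGB2HSV); mm=np.zeros(im.shape[:2],np.uint8); cv2.fillConvexPoly(mm,hull,1)
m=((h[...,1]<60)&(mm>0)).astype(np.uint8)
S=np.array([[440.2,40.4],[442.4,-35.6],[444.4,-111.4],[447,-187.4]])
m=cv2.morphologyEx(m,cv2.MORPH_OPEN,np.ones((6,6)))
for c in cv2.findContours(m,0,1)[0]:
    if cv2.contourArea(c)<150: continue
    r=cv2.minAreaRect(ray('top',c[:,0,:],12).astype(np.float32)); print(np.round(r[0],1),np.round(r[1],1),round(r[2],1),(S-r[0])[np.argmin(np.linalg.norm(S-r[0],axis=1))].round(1))
r,w,m=dish(im,168,245,225,322); print('dish',r); tab(); print(arm.read_state()['position'],arm.read_state()['clock'])
cv2.imwrite('pics/fin.png',cv2.resize(im[185:335,150:440,::-1],None,fx=2.75,fy=2.75,interpolation=3))
E
```

```text
[ 401.7 -345.4] [41.7 62.9] 87.6 [ 45.3 158. ]
[438.2  38.2] [44.3 97.5] 89.3 [2.  2.2]
[439.7 -37.9] [115.7  61.1] 1.6 [2.7 2.3]
[ 432.6 -155.9] [138.6 146.3] 2.7 [ 14.4 -31.5]
dish ((442.24908447265625, 333.5965270996094), (161.64414978027344, 87.24905395507812), 24.716140747070312)
tab 50 [ -8.05748467 -41.2913134 ] -1.763512087220083 q 1.603512087220083
[ 570.54582142 -539.37928538  219.80218363] 40.225
```

View pics/fin.png

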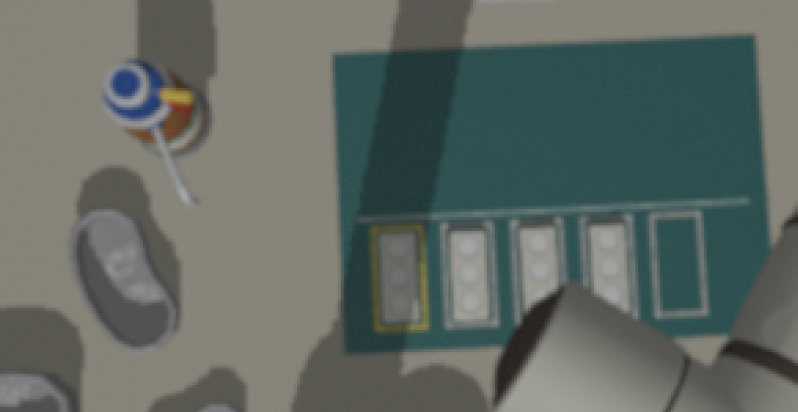

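Request:
{"method": "servo_tool", "body": {
  "rows": [
    [[55, 60, 0, 0, 0, 0, 0], [55, 120, -20, 0, 0, 0, 0], [55, 180, -40, 0, 0, 0, 0], [55, 240, -50, 0, 0, 0, 0], [55, 300, -50, 0, 0, 0, 0], [55, 350, -50, 0, 0, 0, 0], [55, 350, -50, 0, 0, 0, 0], [55, 350, -50, 0, 0, 0, 0], [55, 350, -50, 0, 0, 0, 0]]
  ]
}}

```text
clock: 41.35
position: [224.8, -600.0, 222.4]
ee_rot: [-0.017, 1.0, -0.0, 0.0]
contact_force: [0.3, 0.1, -0.1]
gripper_width: 55.1
grasp_force: 0.0
```

```bash
python3 - <<'E'
from m import *
im=shot('top','t9.png')
S=np.array([[440.2,40.4],[442.4,-35.6],[444.4,-111.4],[447,-187.4]]); R=im[...,0]
for s in S:
    # tile mask in a window inside the outline (inner 106x50), z=12
    g=[s+[a*i,b*j] for i,j in((-1,-1),(-1,1),(1,1),(1,-1)) for a,b in[(54,26)]]
    w=np.zeros(R.shape,np.uint8); cv2.fillConvexPoly(w,np.int32(np.round(proj('top',np.c_[g,[6]*4]))),1)
    h=cv2.cvtColor(im,cv2.COLOR_RGB2HSV); m=((h[...,1]<75)&(w>0)).astype(np.uint8); m=cv2.morphologyEx(m,cv2.MORPH_OPEN,np.ones((8,8)))
    c=max(cv2.findContours(m,0,1)[0],key=cv2.contourArea); r=cv2.minAreaRect(ray('top',c[:,0,:],12).astype(np.float32)); print(np.round(r[0]-s,1),np.round(r[1],1),round(r[2],1))
E
```

```text
[-3.5 -3.6] [ 47.2 100.4] 89.3
[-2.5 -1.8] [ 53.5 109.3] 88.9
[-2.9 -3.1] [ 53.5 109.7] 88.7
[-3.9 -1.5] [ 53.5 109.5] 89.0
```

```bash
python3 - <<'E'
from m import *
im=cv2.imread('pics/t9.png')[:,:,::-1].copy(); h=cv2.cvtColor(im,cv2.COLOR_RGB2HSV)
mm=np.zeros(h.shape[:2],np.uint8); cv2.fillConvexPoly(mm,np.load('hull.npy'),1)
S=np.array([[440.2,40.4],[442.4,-35.6],[444.4,-111.4],[447,-187.4]])
for T in (35,45):
  m=((h[...,1]<T)&(mm>0)).astype(np.uint8); m=cv2.morphologyEx(m,cv2.MORPH_OPEN,np.ones((7,7)))
  for c in cv2.findContours(m,0,1)[0]:
    if cv2.contourArea(c)<100: continue
    r=cv2.minAreaRect(ray('top',c[:,0,:],12).astype(np.float32)); d=r[0]-S; print(T,d[np.argmin(np.linalg.norm(d,axis=1))].round(1),np.round(r[1],1),round(r[2],1))
E
```

```text
35 [ 0.9 -0.8] [41.4 97.4] 89.3
35 [0.6 1.1] [111.4  57. ] 1.7
35 [0.  1.3] [ 56.4 109.5] 88.7
35 [0.6 2. ] [112.1  57.1] 1.8
45 [1.  0.7] [44.4 97.5] 89.3
45 [0.5 0.3] [112.2  59.6] 2.0
45 [ 1.6 -0.2] [ 59.4 112.4] 89.0
45 [0.4 1.1] [112.5  59.5] 1.6
```

```bash
python3 - <<'E'
from m import *
im=cv2.imread('pics/t9.png')[:,:,::-1]; S=np.array([[440.2,40.4],[442.4,-35.6],[444.4,-111.4],[447,-187.4]])
for s in S[1:]:
  for ax,n in(((1,.033),66),((-.033,1),38)):
    o=np.array((-ax[1],ax[0])); t=np.arange(-n,n+1,4)
    P=np.array([[np.r_[s+k*np.array(ax)+q*o,6] for q in (-12,-6,0,6,12)] for k in t]).reshape(-1,3)
    uv=proj('top',P).astype(np.float32); v=cv2.remap(im[...,0].copy(),uv[:,:1],uv[:,1:],1).reshape(len(t),5).mean(1)
    print(' '.join(f'{k}:{int(x)}' for k,x in zip(t,v)))
E
```

```text
-66:49 -62:50 -58:73 -54:108 -50:124 -46:147 -42:156 -38:155 -34:158 -30:160 -26:160 -22:158 -18:156 -14:155 -10:152 -6:155 -2:159 2:160 6:159 10:158 14:156 18:153 22:152 26:157 30:159 34:158 38:156 42:151 46:129 50:83 54:73 58:65 62:72 66:87
-38:48 -34:50 -30:78 -26:111 -22:102 -18:126 -14:153 -10:155 -6:157 -2:159 2:159 6:158 10:154 14:155 18:139 22:107 26:106 30:78 34:44 38:35
-66:49 -62:49 -58:68 -54:104 -50:112 -46:130 -42:151 -38:153 -34:156 -30:159 -26:159 -22:157 -18:156 -14:155 -10:152 -6:153 -2:157 2:158 6:158 10:156 14:154 18:152 22:151 26:155 30:158 34:159 38:157 42:153 46:135 50:92 54:71 58:63 62:72 66:94
-38:47 -34:48 -30:76 -26:105 -22:107 -18:136 -14:152 -10:154 -6:156 -2:159 2:158 6:155 10:154 14:155 18:131 22:100 26:111 30:87 34:54 38:48
-66:47 -62:47 -58:68 -54:101 -50:114 -46:137 -42:151 -38:151 -34:155 -30:158 -26:158 -22:156 -18:154 -14:153 -10:150 -6:154 -2:157 2:158 6:157 10:155 14:153 18:151 22:151 26:155 30:157 34:157 38:155 42:151 46:126 50:81 54:69 58:65 62:73 66:90
-38:45 -34:47 -30:73 -26:107 -22:105 -18:130 -14:150 -10:151 -6:155 -2:157 2:157 6:155 10:153 14:154 18:136 22:103 26:105 30:87 34:54 38:47
```

Tile edges sit at about ±47 mm and ±20 mm around each slot centre, so every tile is within 2–3 mm and square. Dish, collar and pump are fine too, so I hand in.

```bash
python3 -c "
from bench import arm
print(arm.job_done())"
```

```text
the job is handed in; nothing more can be done
None
```

The job is handed in after about 41 s on the robot's clock, with no verdict returned: by my measurements four tiles (all that were there) sit within about 4 mm of centre and square in outlines 1 to 4, the collar is at its stop, the pump was pressed fully down once with the dish under the spout and released, and the dish stands about 116 mm clear of the spout on bare bench; I did not re-check the amber bottle, rack or jar after the moves.

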